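# Fit the right carrier to the sample changer, load the samples and start the run

### The job

Lift the sample changer's clear guard, take the dust cap off the drive plate and set it down flat on the bench, then fit the one carrier whose bolt holes match the studs of the drive plate in the changer, fully down and flat on it. Stand every steel sample in a seat of that carrier, lower the guard until it is fully closed, and only then press the start button. Leave the other things on the bench undisturbed.

Things in the scene. Friction and masses are not known exactly. Their poses are not given: they have to be found in the camera images.
- changer: Fixed sample changer of a benchtop spectrometer: beige base, 310 mm deep (x -145 to 165), 265 mm wide (y -150 to 115), flat deck 45 mm above the bench; drive disc at its origin, under the clear guard; start button at the front right. Origin on the bench below the drive disc's axis; the -x side faces the robot. A carrier is fully down when its underside rests on the drive disc's top face.
- guard (a joint): Angle of the clear plastic guard, a hood 190 mm deep at its rim (155 at the top: the front slopes back), 170 wide, 80 high, open below, hinged at its rear lower edge: 0 closed, 1.6 rad fully up (stop). Friction hinge: it stays at any angle; about 6 N at the handle lifts it, about 3 N pushes it down.
- guard_handle (a point): Middle of the guard's handle, a round steel bar 12 mm thick and 110 mm long, parallel to the hinge, standing 55 mm in front of the guard's sloping front wall. Closed, it is at (-125, 0, 95) mm in the changer's frame, 50 mm above the deck and 35 mm below the guard's top.
- guard_hinge (a point): Middle of the guard's hinge axis, at (100, 0, 50) mm in the changer's frame; the axis runs along the changer's y. The handle lies 225 mm in front of and 45 mm above it when closed, and swings up and back.
- start (a joint): Travel of the black start push button (m): 0 released, 0.006 fully pressed (straight down, spring, about 5 N).
- start_top (a point): Centre of the start button's top face, 26 mm across, 67 mm above the bench when released.
- dust_cap: Loose grey plastic dust cap, an upside-down dish standing over the drive disc on the changer's deck at the start: 136 mm across, 36 mm high, open below, with an upright round black knob (24 mm across, 30 mm tall) on top, top at z 66 mm. 0.16 kg. Origin: centre of its rim (underside), z up.
- drive_a: Fixed steel drive disc, 120 mm across, 10 mm thick; origin: centre of underside, z up. One of the three kinds is mounted in the changer's chamber, the other two lie on the spares stand at the back left. Upright studs 12 mm thick rise 18 mm above its top face, the last 8 mm tapering to 5 mm. Three, at 60, 180, 300 deg on radius 54 mm; takes carrier_a at the same yaw or 120 deg either way.
- drive_b: Fixed steel drive disc, 120 mm across, 10 mm thick; origin: centre of underside, z up. One of the three kinds is mounted in the changer's chamber, the other two lie on the spares stand at the back left. Upright studs 12 mm thick rise 18 mm above its top face, the last 8 mm tapering to 5 mm. Three, at 60, 180, 300 deg on radius 34 mm; takes carrier_b at the same yaw or 120 deg either way.
- drive_c: Fixed steel drive disc, 120 mm across, 10 mm thick; origin: centre of underside, z up. One of the three kinds is mounted in the changer's chamber, the other two lie on the spares stand at the back left. Upright studs 12 mm thick rise 18 mm above its top face, the last 8 mm tapering to 5 mm. Four, at 60, 163, 197, 300 deg on radius 54 mm; takes carrier_c at the same yaw only.
- carrier_a: Loose aluminium carrier disc, 132 mm across, 10 mm thick, 0.5 kg; origin: centre of underside, z up. Upright round black hub knob, 26 mm across, top at z 60 mm. Three seats: round lips on its top face, 42 mm inside, 6 mm high, centred 40 mm out at 0, 120, 240 deg from x. Through holes of 16 mm (dark bushings): three, evenly on radius 54 mm, at 60, 180, 300 deg. Starts flat on the bench at the left.
- carrier_b: Loose aluminium carrier disc, 132 mm across, 10 mm thick, 0.5 kg; origin: centre of underside, z up. Upright round black hub knob, 26 mm across, top at z 60 mm. Three seats: round lips on its top face, 42 mm inside, 6 mm high, centred 40 mm out at 0, 120, 240 deg from x. Through holes of 16 mm (dark bushings): three, evenly on radius 34 mm, at 60, 180, 300 deg. Starts flat on the bench at the left.
- carrier_c: Loose aluminium carrier disc, 132 mm across, 10 mm thick, 0.5 kg; origin: centre of underside, z up. Upright round black hub knob, 26 mm across, top at z 60 mm. Three seats: round lips on its top face, 42 mm inside, 6 mm high, centred 40 mm out at 0, 120, 240 deg from x. Through holes of 16 mm (dark bushings): four, unevenly on radius 54 mm, at 60, 163, 197, 300 deg. Starts flat on the bench at the left.
- sample_1: Round steel sample, a plain upright cylinder 36 mm across and 30 mm tall, 0.23 kg, standing on the bench at the robot's right (two or three are present, absent ones read None). Origin at the centre of its underside, z along its axis.
- sample_2: Round steel sample, a plain upright cylinder 36 mm across and 30 mm tall, 0.23 kg, standing on the bench at the robot's right (two or three are present, absent ones read None). Origin at the centre of its underside, z along its axis.
- sample_3: Round steel sample, a plain upright cylinder 36 mm across and 30 mm tall, 0.23 kg, standing on the bench at the robot's right (two or three are present, absent ones read None). Origin at the centre of its underside, z along its axis.
- sample_4: Round steel sample, a plain upright cylinder 36 mm across and 30 mm tall, 0.23 kg, standing on the bench at the robot's right (two or three are present, absent ones read None). Origin at the centre of its underside, z along its axis.
- brush: Bystander: lying cleaning brush, 140 mm. To be left alone.
- wrench: Bystander: lying steel wrench, 170 mm. To be left alone.
- ethanol: Bystander: white plastic bottle, 64 mm across, 170 mm tall. To be left alone.
- jar: Bystander: glass jar, 60 mm across, 75 mm tall. To be left alone.
- carton: Bystander: cardboard carton 120 x 90 x 60 mm. To be left alone.
- marker: Bystander: lying white marker pen, 16 mm thick, 130 mm long. To be left alone.
There are look-alikes about, which are no part of the job. Leave any blue look-alike of the carrier_b alone.

How it is judged:
By the outcome, as a careful person would: the job done as asked, in the order asked, and still so for the second after the job is handed in, with the robot touching nothing.
Of sample_1, sample_2, sample_3, sample_4 only 2 to 3 are there at a start; the rules pass over those that are not, and their reading is None.
At some moment in a run one of sample_1, sample_2, sample_3, sample_4, carrier_a, carrier_b, carrier_c may be knocked a few centimetres aside while the robot is not near it.
It also fails if it takes over 208 s, if anything falls off the work surface, if the arm or the gripper's body presses on something with over 40 N, if the wrist force passes 120 N, or if a joint passes its speed limit or range.

### The arm

A 6-joint arm with a two-finger parallel gripper is mounted at the origin on the work surface. World frame = base frame: x ahead of the robot, y to its left, z up, the work surface at z = 0. Lengths are in m, angles in rad, forces in N, time in s.
With the tool pointing down it reaches from about 0.425 to 0.95 m from the base axis. Payload 3.5 kg.
Tool frame: the origin (TCP) lies at the very end of the fingers, on their centre line; the grasp point (between the pads) lies 19 mm behind it (arm.pinch_z is the distance from the TCP to the grasp point, in m); z points along the fingers, y is the line along which they close (so a half turn about z gives the same grasp; the last joint's range is limited). The gripper opens to 85 mm and grips with 20 to 120 N. Pads are 22 mm wide; open, the fingers measure 114 mm over their backs; the gripper's body (76 mm by 85 mm) begins 54 mm behind the grasp point. The pads swing forward as they close: fully open they stand 13 mm farther back than shut.
Start: joints at [1.162, 0.286, 1.577, -0, 1.279, -0.15], TCP at [0.173, 0.653, 0.231] pointing down, gripper open.
Joint ranges: [-2.77, 2.77], [-0.9, 2.22], [0.21, 2.48], [-1.53, 4.67], [0.24, 2.81], [-2.84, 2.84]. Speed limits (rad/s): [2.79, 2.79, 3.14, 3.14, 3.14, 3.14].

### API

Orientations are given as a 3x3 rotation matrix whose columns are the frame's x, y, z axes.
In Python, from station import monitor, viewer, arm gives the robot as it stands. The module is installed in compiled form; this text tells all that it offers.
- The arm moves only by the tool play_rows, never from a script. Its argument "motion" is a list that holds one entry, the list of rows, each a list of 6 numbers: the shift along the tool's x, y, z in mm, then the turn, a rotation vector about the tool's x, y, z in degrees. In form: [[[x, y, z, rx, ry, rz], ...]]. A call has 1 to 8 rows; each row is the pose to reach, as a shift and turn from the pose commanded when the call began, along the tool's axes at that moment; what a row does not reach only later rows make up. A row lasts 1/10 s, in which the tool goes at most 50 mm and 8.59 degrees, less where a joint would pass 70% of its speed; a pose out of reach is approached as far as the arm can. A call with a gripper value outside its range is refused whole. "gripper" is the closure, from 0 (fully open) to 1 (shut), set as the call begins (left out, the last holds). The fingers move at their own pace and stop on an object; "grip_force" is the grip in N (left out, the last holds). Time passes only in rows, so rows that repeat a pose let the fingers close. It gives the time, the measured TCP pose, the force, the opening and the grip force at its end, in the units of the state.
- monitor.sense(): the state, without advancing time (a new reading comes with each control period).
- viewer.camera(name): name is "scene" or "top" or "wrist"; returns (picture, depth): 420x560x3 uint8, red, green, blue; 420x560 float32, m along the optical axis (not along the pixel's ray), 0 where there is no reading.
- viewer.get_calibration(name): a dict with "intrinsics" (3x3 intrinsics, pixels), "R" (3x3) and "t" (3): a world point X has camera coordinates R X + t. Camera axes: x right, y down, z forward; pixel columns grow to the right and rows downward; lengths in m; the calibration is good to about 2 mm. A picture is of the moment at which its call begins: read the wrist's pose just before it. get_calibration takes no time and is no camera call; for the wrist camera it gives the pose at the moment of the call.
- arm.close_job(): hands the job in; it is judged then, once.
The state is a dict: "clock": time; "qpos": joint angles; "joint_vel": joint speeds; "effort": joint torques, N m; "eef_pos": TCP position; "ee_rot": TCP orientation; "contact_force": force on the tool from outside, world axes, zero at the start; "ft_torque": the same for the moment, N m; "gripper_width": finger opening in m; "grasp_force": force on a finger pad.
Only numpy, scipy, OpenCV 4.12 (cv2) and the standard library are available. Lean on these libraries where they do the work, as an engineer would, in place of code of your own. Each camera call takes 0.05 s, during which the arm holds its last target. There are 200 camera calls.

## Working session

There is one attempt and no reset: what is moved stays moved. The work goes in short steps, Python scripts to look and compute and a tool call to move; the robot and the scene stay as the last step left them, time stands still between calls to the robot, and variables do not carry over. Pictures are saved under pics/ and viewed, at most 16 in all, crops included, and the job is handed in when it is done.

Besides the shell and the picture viewer there is one more tool, called after "Emit:" as name(argument=value, ...) on one line, values as JSON. play_rows: Moves the arm, as the interface text tells. Its arguments: {"type":"object","properties":{"motion":{"type":"array","items":{"type":"array","items":{"type":"array","items":{"type":"number"}}}},"gripper":{"type":"number"},"grip_force":{"type":"number"}},"required":["motion"]}

```bash
mkdir -p pics; ls; cat > h.py <<'E'
import numpy as np, cv2
from station import monitor, viewer, arm
def snap(n,f):
    c=viewer.get_calibration(n); p,d=viewer.camera(n)
    np.savez(f'pics/{f}.npz',p=p,d=d,K=c["intrinsics"],R=c["R"],t=c["t"])
    cv2.imwrite(f'pics/{f}.png',p[:,:,::-1]); return p,d
def load(f): return np.load(f'pics/{f}.npz')
def ray(z,u,v,h):
    "pixel -> world on plane z=h"
    K,R,t=z['K'],z['R'],z['t']; C=-R.T@t; r=R.T@np.linalg.solve(K,[u,v,1.]); return C+r*(h-C[2])/r[2]
def cloud(z):
    K,R,t=z['K'],z['R'],z['t']; d=z['d']; v,u=np.mgrid[:420,:560]
    P=np.stack([u,v,np.ones_like(u)],-1)@np.linalg.inv(K).T*d[...,None]
    return (P-t)@R
def proj(z,X):
    p=z['K']@(z['R']@np.asarray(X)+z['t']); return p[:2]/p[2]
def go(x=None,y=None,z=None,yaw=None,R=None):
    "rows needed: target TCP -> shift(mm) in tool axes and rotvec(deg)"
    from scipy.spatial.transform import Rotation as Ro
    s=monitor.sense(); p=np.array(s['eef_pos']); Rt=np.array(s['ee_rot'])
    T=np.array([p[i] if q is None else q for i,q in enumerate((x,y,z))])
    if R is None and yaw is not None:
        c,n=np.cos(yaw),np.sin(yaw); R=np.array([[c,n,0],[n,-c,0],[0,0,-1]])
    rv=np.zeros(3) if R is None else Ro.from_matrix(Rt.T@R).as_rotvec(degrees=True)
    return np.round(Rt.T@(T-p)*1000,1),np.round(rv,1)
E
python3 - <<'E'
from h import *
for n in("scene","top","wrist"):
    snap(n,n+'0'); c=viewer.get_calibration(n); print(n,-c["R"].T@c["t"],c["R"][2])
s=monitor.sense(); print(s)
print(arm.pinch_z)
E
```

```text
pics
scene [1.37320945 0.52912487 0.77071775] [-0.65961677 -0.47582906 -0.58180102]
top [ 0.40372938 -0.01365128  1.78334833] [ 0.09085548  0.00161945 -0.99586277]
wrist [0.1006022  0.67078737 0.37244407] [ 0.28460377 -0.0777939  -0.95548355]
{'clock': 0.15, 'qpos': array([ 1.16199123e+00,  2.87018115e-01,  1.57786596e+00,  5.45430607e-07,
        1.27859988e+00, -1.50018180e-01]), 'joint_vel': array([-0.00033487, -0.00152887, -0.00464608, -0.00069943, -0.00177592,
       -0.00067617]), 'effort': array([ 8.09281373e-04, -4.06602252e+01, -2.93141109e+01, -1.23616605e-04,
        3.91961017e-03, -1.93806592e-06]), 'eef_pos': array([0.17251138, 0.6520437 , 0.23021396]), 'ee_rot': array([[-9.66700981e-01,  2.55907499e-01, -7.52296459e-04],
       [ 2.55908448e-01,  9.66699465e-01, -1.73524379e-03],
       [ 2.83182685e-04, -1.86998089e-03, -9.99998211e-01]]), 'contact_force': array([-0.67270383,  0.24800991,  0.060395  ]), 'ft_torque': array([-0.01037323, -0.00163288,  0.0321665 ]), 'grasp_force': 0.0, 'gripper_width': 0.08543411176962189}
0.0187
```

View pics/scene0.png

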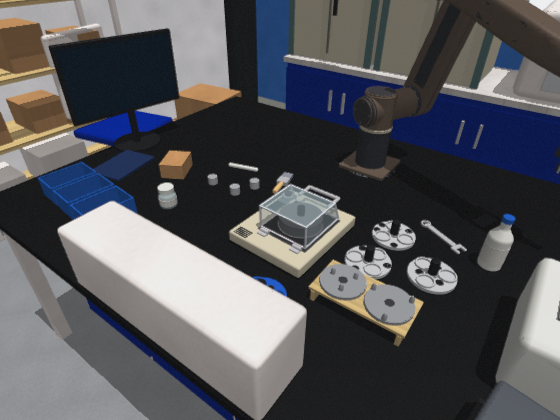

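View pics/top0.png

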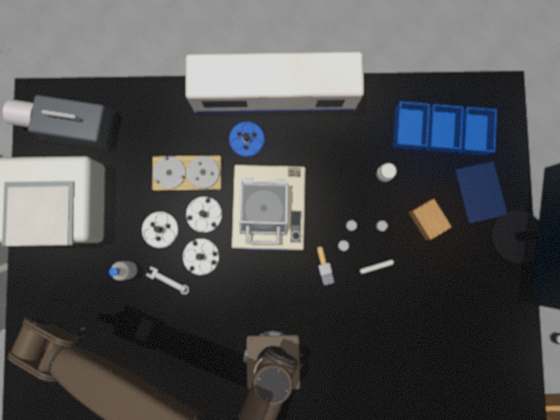

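View pics/wrist0.png

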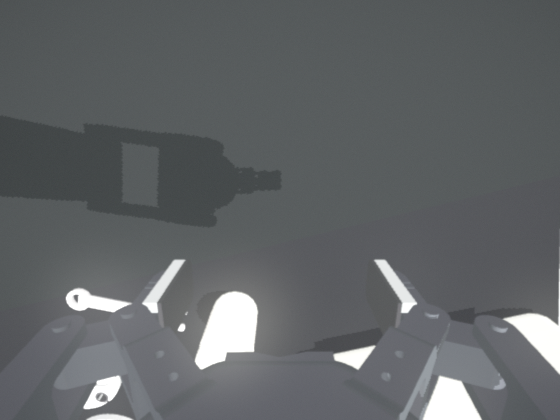

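The scene shows the changer at top-view pixel (268,207), carriers at (160,229), (203,214) and (201,256), spare drives at (169,172) and (203,172), samples at (352,225), (382,226) and (344,245), and the blue look-alike at (247,139). The wrist camera sees only bare bench, the bottle shadow and the wrench.

```bash
python3 - <<'E'
from h import *
z=load('top0'); P=cloud(z); p=z['p']
c=cv2.resize(p[145:285,110:325],None,fx=3.7,fy=3.7,interpolation=cv2.INTER_CUBIC)
cv2.imwrite('pics/crop.png',c[:,:,::-1])
hsv=cv2.cvtColor(p,cv2.COLOR_RGB2HSV)
# beige base: deck points at z~45
m=(abs(P[...,2]-.045)<.008)&(abs(P[...,1]-.03)<.25)&(P[...,0]>.3)&(P[...,0]<1)
hs=hsv; m2=((hs[...,0]>12)&(hs[...,0]<35)&(hs[...,1]>25)&(hs[...,2]>120)).astype(np.uint8)
n,l,st,ce=cv2.connectedComponentsWithStats(m2)
for i in range(1,n):
    if st[i,4]>200:
        ys,xs=np.where(l==i); r=cv2.minAreaRect(np.c_[xs,ys].astype(np.float32)); print('beige',st[i],np.median(P[l==i],0).round(3)); 
        if st[i,4]>1500:
            for q in cv2.boxPoints(r): print(ray(z,*q,.045).round(4))
for (u,v) in [(352,225),(382,226),(344,245),(160,229),(203,214),(201,256),(169,172),(203,172),(264,207),(296,235)]:
    print((u,v),P[v,u].round(3))
# samples: gray bright blobs
m3=((hs[...,1]<60)&(hs[...,2]>90)).astype(np.uint8)
n,l,st,ce=cv2.connectedComponentsWithStats(m3)
for i in range(1,n):
    if 20<st[i,4]<2000: print(st[i],ce[i].round(1),ray(z,*ce[i],.03).round(3))
print('table z',np.median(P[300:340,350:450,2]))
E
```

```text
beige [152 156  69  35 592] [0.663 0.316 0.045]
beige [ 231  165   74   85 2190] [ 0.646 -0.058  0.045]
[0.4208 0.1494 0.045 ]
[0.7335 0.1386 0.045 ]
[ 0.7217 -0.1327  0.045 ]
[ 0.4095 -0.1176  0.045 ]
beige [413 199  38  40 858] [ 0.516 -0.59   0.06 ]
(352, 225) [ 0.499 -0.303  0.03 ]
(382, 226) [ 0.494 -0.415  0.029]
(344, 245) [ 0.425 -0.27   0.033]
(160, 229) [0.494 0.41  0.049]
(203, 214) [0.546 0.249 0.061]
(201, 256) [0.392 0.257 0.062]
(169, 172) [0.705 0.377 0.057]
(203, 172) [0.702 0.249 0.063]
(264, 207) [0.562 0.023 0.133]
(296, 235) [ 0.464 -0.091  0.066]
[ 152  155   69   35 1738] [185.9 171.8] [0.709 0.319 0.03 ]
[377 163  20  19 290] [386.4 171.6] [ 0.699 -0.438  0.03 ]
[ 185  196   37   37 1043] [203.4 214. ] [0.548 0.253 0.03 ]
[ 141  211   38   38 1045] [159.4 229.3] [0.494 0.417 0.03 ]
[346 220  11  11  97] [351. 225.] [ 0.499 -0.299  0.03 ]
[376 220  12  12 100] [381.7 225.3] [ 0.497 -0.413  0.03 ]
[ 182  238   38   38 1051] [200.3 256.3] [0.391 0.264 0.03 ]
[338 240  11  11 100] [343.1 245.1] [ 0.425 -0.267  0.03 ]
[360 259  34  15 211] [376.5 266.3] [ 0.345 -0.389  0.03 ]
[111 261  25  20 319] [123.8 270.1] [0.344 0.548 0.03 ]
[318 262  16  23 250] [325.9 273.2] [ 0.322 -0.201  0.03 ]
[146 266  43  29 354] [167.3 280.5] [0.304 0.386 0.03 ]
[ 539  306   21   89 1480] [550.2 348.6] [ 0.038 -1.011  0.03 ]
[245 331  40  26 322] [262.3 342.2] [0.075 0.037 0.03 ]
[285 336  13   6  42] [291.6 338.1] [ 0.089 -0.07   0.03 ]
[253 358  10  16  50] [256.7 365. ] [-0.006  0.059  0.03 ]
[269 367  20  11  33] [279.7 370. ] [-0.024 -0.025  0.03 ]
[255 368  13  16  34] [259.7 375. ] [-0.041  0.048  0.03 ]
[276 384  15  19  34] [285.8 393.2] [-0.106 -0.045  0.03 ]
table z 0.00034883612654092557
```

View pics/crop.png

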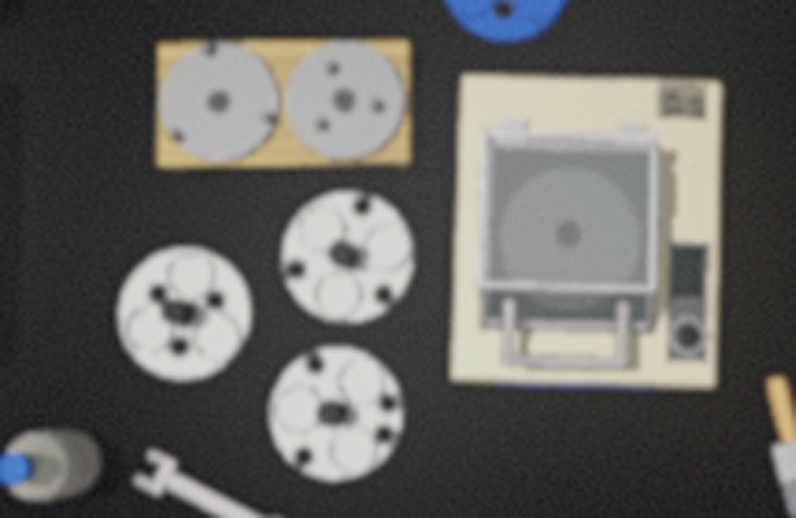

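The crop shows spare discs A (left, wide three studs) and B (right, narrow three), so C should be mounted. Carrier_c is the one with four holes at crop (336,413). The handle bar is at crop (505–625,360) and the button at (688,335).

```bash
python3 - <<'E'
from h import *
z=load('top0'); s=load('scene0')
print('handle',ray(z,110+565/3.7,145+360/3.7,.095),'ends',ray(z,110+505/3.7,145+360/3.7,.095),ray(z,110+625/3.7,145+362/3.7,.095))
print('button',ray(z,110+688/3.7,145+335/3.7,.067),'knob',ray(z,110+568/3.7,145+233/3.7,.111))
print(proj(s,[.437,.0325,.095]))
print(go(.437,.033,.25,np.radians(87.6)))
E
```

```text
handle [0.43827748 0.03003745 0.095     ] ends [0.4390952  0.08821006 0.095     ] [ 0.43552605 -0.02809449  0.095     ]
button [ 0.46175186 -0.09088318  0.067     ] knob [0.56038641 0.0252683  0.111     ]
[323.39039879 192.84790292]
(array([-414.1, -530.8,  -18.9]), array([-0.1,  0.1, 77.6]))
```

Emit:
play_rows(motion=[[[-35,-45,-5,0,0,7],[-65,-85,-15,0,0,14],[-95,-125,-18,0,0,21],[-125,-160,-18,0,0,28],[-155,-198,-18,0,0,35],[-185,-237,-18,0,0,42],[-215,-276,-18,0,0,49],[-240,-308,-18,0,0,55]]], gripper=0.3)

```text
clock: 0.95
eef_pos: [0.3261, 0.2912, 0.2491]
ee_rot: [[-0.34, 0.94, 0.0], [0.94, 0.34, -0.0], [-0.0, 0.0, -1.0]]
contact_force: [1.6, 0.3, 0.5]
gripper_width: 0.0597
grasp_force: 0.0
```

```bash
python3 - <<'E'
from h import *
print(go(.437,.031,.25,np.radians(87.6)))
E
```

```text
(array([-282.4,   15.8,   -0.8]), array([ 0. ,  0. , 22.3]))
```

Emit:
play_rows(motion=[[[-40,2,0,0,0,4],[-85,5,0,0,0,8],[-130,8,0,0,0,12],[-180,10,0,0,0,16],[-230,13,0,0,0,20],[-265,15,0,0,0,22.3],[-282,16,0,0,0,22.3],[-282,16,0,0,0,22.3]]])

```text
clock: 1.75
eef_pos: [0.4386, 0.0323, 0.2491]
ee_rot: [[0.041, 0.999, -0.001], [0.999, -0.041, -0.0], [-0.0, -0.001, -1.0]]
contact_force: [-0.1, 0.4, 0.3]
gripper_width: 0.06
grasp_force: 0.0
```

```bash
python3 - <<'E'
from h import *
snap('wrist','w1'); print(monitor.sense()['eef_pos']); z=load('w1')
print(proj(z,[.437,.0325,.095]), 'c',-z['R'].T@z['t'])
print(go(.437,.031,.076,np.radians(87.6)))
E
```

```text
[0.43807919 0.03352827 0.2489714 ]
[276.86046609 191.26137322] c [0.44246029 0.1067176  0.39123471]
(array([ -2.7,  -0.8, 173. ]), array([-0.1, -0. ,  0.1]))
```

View pics/w1.png

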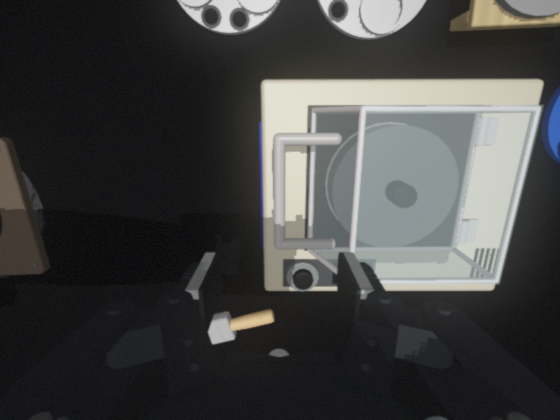

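The bar runs down column 280, rows 135–243, within 2 mm of the prediction. I'll go down and grip it.

Emit:
play_rows(motion=[[[0,0,30,0,0,0],[-1,0,70,0,0,0],[-2,0,110,0,0,0],[-2,0,140,0,0,0],[-2,0,160,0,0,0],[-2,0,171,0,0,0],[-2,0,171,0,0,0],[-2,0,171,0,0,0]]], gripper=0.52)

```text
clock: 2.6
eef_pos: [0.4387, 0.0326, 0.0792]
ee_rot: [[0.036, 0.999, 0.001], [0.999, -0.036, -0.0], [-0.0, 0.001, -1.0]]
contact_force: [0.3, 1.7, -0.2]
gripper_width: 0.041
grasp_force: 0.0
```

Emit:
play_rows(motion=[[[0,0,0,0,0,0],[0,0,0,0,0,0],[0,0,0,0,0,0],[0,0,0,0,0,0],[0,0,0,0,0,0],[0,0,0,0,0,0]]], gripper=1, grip_force=30)

```text
clock: 3.2
eef_pos: [0.438, 0.0321, 0.0784]
ee_rot: [[0.037, 0.999, -0.0], [0.999, -0.037, 0.0], [0.0, -0.0, -1.0]]
contact_force: [-2.1, 0.6, 1.3]
gripper_width: 0.0108
grasp_force: 29.2
```

```bash
python3 - <<'E'
from h import *
s=monitor.sense(); print(s['eef_pos'],s['gripper_width'])
# arc, handle relative to hinge; tool y ~ +x world, tool z down
a0=np.arctan2(45,-225); r=np.hypot(225,45)
for k in range(1,18):
    a=a0-k*0.1; print(round(k*.1,1), np.round([r*np.cos(a)+225, -(r*np.sin(a)-45)],0))
E
```

```text
[0.43803599 0.0321481  0.07837822] 0.01081713001043236
0.1 [  6. -22.]
0.2 [ 13. -44.]
0.3 [ 23. -64.]
0.4 [ 35. -84.]
0.5 [  49. -102.]
0.6 [  65. -119.]
0.7 [  82. -134.]
0.8 [ 101. -148.]
0.9 [ 120. -159.]
1.0 [ 141. -169.]
1.1 [ 163. -176.]
1.2 [ 185. -181.]
1.3 [ 208. -184.]
1.4 [ 231. -184.]
1.5 [ 254. -183.]
1.6 [ 277. -179.]
1.7 [ 299. -172.]
```

Emit:
play_rows(motion=[[[0,6,-22,0,0,0],[0,13,-44,0,0,0],[0,23,-64,0,0,0],[0,35,-84,0,0,0],[0,49,-102,0,0,0],[0,65,-119,0,0,0],[0,82,-134,0,0,0],[0,101,-148,0,0,0]]])

```text
clock: 4.0
eef_pos: [0.535, 0.0283, 0.2268]
ee_rot: [[0.036, 0.999, -0.015], [0.999, -0.036, -0.001], [-0.001, -0.015, -1.0]]
contact_force: [-13.2, -1.4, 9.1]
gripper_width: 0.0104
grasp_force: 29.6
```

Emit:
play_rows(motion=[[[0,19,-11,0,0,0],[0,40,-21,0,0,0],[0,62,-28,0,0,0],[0,84,-33,0,0,0],[0,107,-36,0,0,0],[0,130,-36,0,0,0],[0,153,-35,0,0,0],[0,168,-33,0,0,0]]])

```text
clock: 4.8
eef_pos: [0.7077, 0.0216, 0.26]
ee_rot: [[0.037, 0.999, -0.001], [0.999, -0.037, -0.001], [-0.001, -0.001, -1.0]]
contact_force: [-3.5, -0.1, 2.2]
gripper_width: 0.0104
grasp_force: 31.3
```

Emit:
play_rows(motion=[[[0,0,0,0,0,0],[0,0,0,0,0,0],[0,0,0,0,0,0]]], gripper=0.4)

```text
clock: 5.1
eef_pos: [0.7064, 0.0223, 0.259]
ee_rot: [[0.037, 0.999, -0.0], [0.999, -0.037, 0.0], [0.0, -0.0, -1.0]]
contact_force: [0.2, -0.5, -0.3]
gripper_width: 0.051
grasp_force: 0.0
```

Emit:
play_rows(motion=[[[0,0,-35,0,0,0],[0,0,-80,0,0,0],[0,-40,-90,0,0,0],[0,-85,-90,0,0,0],[0,-130,-80,0,0,0],[0,-146,-60,0,0,0],[0,-146,-60,0,0,0],[0,-146,-60,0,0,0]]])

```text
clock: 5.9
eef_pos: [0.5608, 0.0277, 0.3197]
ee_rot: [[0.037, 0.999, 0.001], [0.999, -0.037, -0.0], [-0.0, 0.001, -1.0]]
contact_force: [1.1, -0.3, 0.6]
gripper_width: 0.0512
grasp_force: 0.0
```

```bash
python3 - <<'E'
from h import *
snap('wrist','w2'); snap('scene','s2'); print(monitor.sense()['eef_pos']); z=load('w2'); P=cloud(z)
for h in(.111,.081): print(h,proj(z,[.5605,.026,h]))
# knob: points with z> .095 near
m=(P[...,2]>.1)&(P[...,2]<.125)&(np.hypot(P[...,0]-.56,P[...,1]-.026)<.05)
print('knob top',m.sum(),P[m].mean(0),P[m][:,2].max(), np.ptp(P[m],0))
# cap dish top
m=(P[...,2]>.07)&(P[...,2]<.09)&(np.hypot(P[...,0]-.56,P[...,1]-.026)<.1)
xy=P[m][:,:2].astype(np.float32); print('cap',m.sum(),np.median(P[m],0), cv2.minEnclosingCircle(xy))
E
```

```text
[0.56216107 0.02745312 0.32064274]
0.111 [278.06582922 181.72024537]
0.081 [278.11538248 176.81076984]
knob top 305 [0.56396941 0.02607517 0.10993747] 0.11264296765878674 [0.02222863 0.02290888 0.0123362 ]
cap 7975 [0.56408122 0.03035172 0.08070379] ((0.5639603137969971, 0.0247977152466774), 0.06804398447275162)
```

View pics/w2.png

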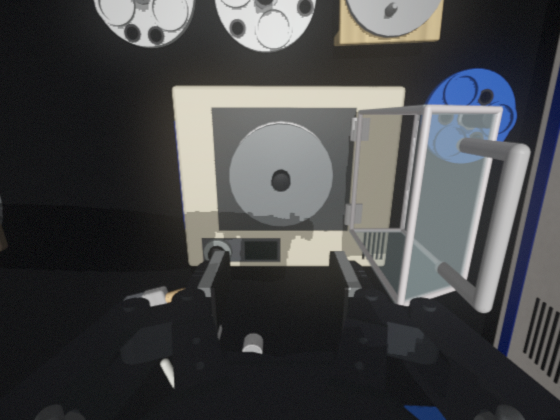

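The guard stands open and the cap knob is at pixel (281,181), which gives (0.564, 0.026) with its top at z 0.110. Next I grasp the knob.

Emit:
play_rows(motion=[[[-1,1,45,0,0,0],[-1,2,90,0,0,0],[-1,2,130,0,0,0],[-1,2,170,0,0,0],[-1,2,200,0,0,0],[-1,2,220,0,0,0],[-1,2,233,0,0,0],[-1,2,233,0,0,0]]])

```text
clock: 6.8
eef_pos: [0.5628, 0.0265, 0.0847]
ee_rot: [[0.037, 0.999, -0.003], [0.999, -0.037, 0.0], [0.0, -0.003, -1.0]]
contact_force: [-0.2, -0.1, -0.6]
gripper_width: 0.0514
grasp_force: 0.0
```

Emit:
play_rows(motion=[[[0,0,0,0,0,0],[0,0,0,0,0,0],[0,0,0,0,0,0],[0,0,0,0,0,0],[0,0,-15,0,0,0],[0,0,-40,0,0,0],[0,0,-80,0,0,0],[0,0,-100,0,0,0]]], gripper=1, grip_force=40)

```text
clock: 7.6
eef_pos: [0.5639, 0.0265, 0.1903]
ee_rot: [[0.037, 0.999, 0.004], [0.999, -0.037, -0.001], [-0.0, 0.004, -1.0]]
contact_force: [-0.2, -0.6, -1.2]
gripper_width: 0.0222
grasp_force: 39.6
```

```bash
python3 - <<'E'
from h import *
s=monitor.sense(); print(s['eef_pos'],s['gripper_width'],s['grasp_force'],s['contact_force'])
print(go(.57,-.22),go(.69,-.24))
E
```

```text
[0.56387513 0.02650097 0.19033635] 0.022161253275054003 39.5585435628891 [-0.18006651 -0.55978545 -1.20029349]
(array([-2.461e+02,  1.520e+01,  2.000e-01]), array([0., 0., 0.])) (array([-261.7,  135.9,    0.7]), array([0., 0., 0.]))
```

Emit:
play_rows(motion=[[[-30,0,0,0,0,0],[-70,2,0,0,0,0],[-110,5,0,0,0,0],[-150,8,0,0,0,0],[-190,10,0,0,0,0],[-225,20,0,0,0,0],[-245,50,0,0,0,0],[-262,85,0,0,0,0]]])

```text
clock: 8.4
eef_pos: [0.6377, -0.2402, 0.1868]
ee_rot: [[0.039, 0.999, -0.001], [0.999, -0.039, 0.0], [0.0, -0.001, -1.0]]
contact_force: [0.6, 0.4, -1.6]
gripper_width: 0.0226
grasp_force: 39.6
```

Emit:
play_rows(motion=[[[0,25,0,0,0,0],[0,45,20,0,0,0],[0,51,55,0,0,0],[0,51,90,0,0,0],[0,51,115,0,0,0],[0,51,130,0,0,0],[0,51,140,0,0,0],[0,51,143,0,0,0]]])

```text
clock: 9.2
eef_pos: [0.689, -0.2403, 0.0435]
ee_rot: [[0.037, 0.999, -0.001], [0.999, -0.037, 0.0], [0.0, -0.001, -1.0]]
contact_force: [0.3, -0.2, -1.7]
gripper_width: 0.0223
grasp_force: 39.7
```

```bash
python3 - <<'E'
from h import *
s=monitor.sense(); print(s['eef_pos'],s['gripper_width'],s['grasp_force'],s['contact_force'])
E
```

```text
[ 0.68902456 -0.24028938  0.04350967] 0.02226500338324067 39.67621028423309 [ 0.31680543 -0.15492653 -1.6927549 ]
```

Lower 4 mm more, release, rise.

Emit:
play_rows(motion=[[[0,0,2,0,0,0],[0,0,3.5,0,0,0],[0,0,3.5,0,0,0]]])

```text
clock: 9.5
eef_pos: [0.6901, -0.2408, 0.0434]
ee_rot: [[0.037, 0.999, 0.002], [0.999, -0.037, -0.001], [-0.001, 0.002, -1.0]]
contact_force: [-3.5, 2.3, 4.4]
gripper_width: 0.0226
grasp_force: 40.3
```

Emit:
play_rows(motion=[[[0,0,0,0,0,0],[0,0,0,0,0,0],[0,0,0,0,0,0],[0,0,-40,0,0,0],[0,0,-85,0,0,0],[0,0,-130,0,0,0],[0,0,-180,0,0,0],[0,0,-210,0,0,0]]], gripper=0.3)

```text
clock: 10.3
eef_pos: [0.6905, -0.241, 0.2558]
ee_rot: [[0.037, 0.999, 0.007], [0.999, -0.037, -0.003], [-0.003, 0.007, -1.0]]
contact_force: [0.5, -0.0, 0.2]
gripper_width: 0.0597
grasp_force: 0.0
```

```bash
python3 - <<'E'
from h import *
s=monitor.sense(); print(s['eef_pos'],s['gripper_width'],s['contact_force'])
print(go(.56,.02,.30,np.radians(87.6)))
snap('wrist','w3'); snap('top','t3'); z=load('w3'); P=cloud(z)
print('cap dish',np.median(P[(P[...,2]>.02)&(np.hypot(P[...,0]-.69,P[...,1]+.24)<.05)],0))
z=load('t3'); 
c=cv2.resize(z['p'][185:235,240:290],None,fx=8,fy=8,interpolation=cv2.INTER_CUBIC)
cv2.imwrite('pics/crop3.png',c[:,:,::-1])
E
```

```text
[ 0.69048784 -0.24101646  0.25575086] 0.05973852973229473 [ 0.51084268 -0.04723214  0.16735232]
(array([ 255.9, -139.8,  -46. ]), array([0.4, 0.2, 0.3]))
cap dish [ 0.69002627 -0.23009852  0.33058153]
```

View pics/crop3.png

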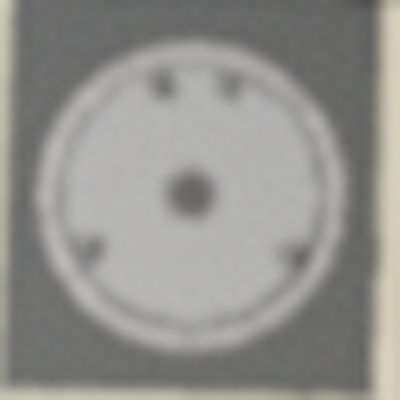

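Four studs are visible: a pair at the top at (163,85) and (230,85), then (90,250) and (297,257). The disc is drive_c with its pair toward world +x. I'll look closer with the wrist camera.

Emit:
play_rows(motion=[[[0,-40,-10,0,0,0],[10,-85,-10,0,0,0],[30,-125,-10,0,0,0],[70,-140,-10,0,0,0],[115,-140,-10,0,0,0],[160,-140,-10,0,0,0],[205,-140,-10,0,0,0],[250,-140,-10,0,0,0]]])

```text
clock: 11.2
eef_pos: [0.5577, 0.0164, 0.2584]
ee_rot: [[0.038, 0.999, -0.001], [0.999, -0.038, 0.0], [0.0, -0.001, -1.0]]
contact_force: [0.5, 0.8, -0.2]
gripper_width: 0.0598
grasp_force: 0.0
```

Emit:
play_rows(motion=[[[0,0,0,0,0,0],[0,0,0,0,0,0]]])

```text
clock: 11.4
eef_pos: [0.558, 0.0155, 0.2585]
ee_rot: [[0.035, 0.999, -0.002], [0.999, -0.035, -0.0], [-0.0, -0.002, -1.0]]
contact_force: [0.2, -0.8, 0.5]
gripper_width: 0.0595
grasp_force: 0.0
```

```bash
cat >> h.py <<'E'
def blobs(m,a=20):
    n,l,st,ce=cv2.connectedComponentsWithStats(m.astype(np.uint8))
    return [(st[i,4],ce[i],l==i) for i in range(1,n) if st[i,4]>=a]
E
python3 - <<'E'
from h import *
t=load('t3'); Pt=cloud(t); m=(np.hypot(Pt[...,0]-.69,Pt[...,1]+.24)<.055)
print('cap z from top', np.percentile(Pt[m][:,2],[5,25,50,75,95]).round(4))
snap('wrist','w4'); z=load('w4'); P=cloud(z); print(monitor.sense()['eef_pos'])
near=np.hypot(P[...,0]-.564,P[...,1]-.026)<.075
H=P[...,2]; print(np.percentile(H[near],[2,10,30,50,70,90,98,99.5]).round(4))
for a,c,m in blobs(near&(H>.0655),8): print(a,c.round(1),P[m].mean(0).round(4),H[m].max().round(4))
m=near&(abs(H-.055)<.005); print('disc',cv2.minEnclosingCircle(P[m][:,:2].astype(np.float32)),P[m].mean(0))
E
```

```text
cap z from top [0.4177 0.5277 0.5418 0.5476 0.5541]
[0.55818998 0.01446558 0.25872775]
[0.0453 0.0543 0.3139 0.3311 0.3417 0.3509 0.3579 0.4007]
84 [259.4 132.7] [0.5392 0.0728 0.0696] 0.0739
76 [329.5 161.3] [0.6156 0.0392 0.0696] 0.0736
71 [327.8 188.6] [0.614  0.008  0.0696] 0.074
68 [260.4 213.4] [ 0.5357 -0.0175  0.0744] 0.4007
48199 [279.5 362.2] [0.5593 0.0246 0.3321] 0.4007
disc ((0.5637879967689514, 0.02499249577522278), 0.05999935418367386) [0.56335461 0.02729186 0.05474394]
```

View pics/w4.png

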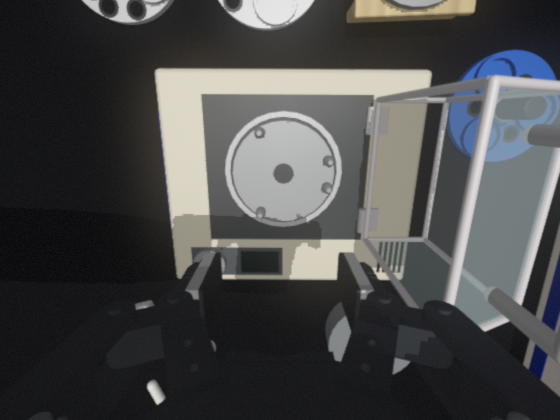

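The studs are seen at pixels (259,133), (330,161), (328,189) and (260,213). The disc centre is (0.5638, 0.0250), its top is at z 0.055, and its yaw is about 177.5°. Next I go above carrier_c.

```bash
python3 - <<'E'
from h import *
print(go(.391,.264,.26,np.radians(45)))
E
```

```text
(array([ 243.3, -176.2,   -1.1]), array([-0.1,  0.1, 42.9]))
```

Emit:
play_rows(motion=[[[35,-25,-2,0,0,6],[70,-50,-2,0,0,12],[105,-75,-2,0,0,18],[140,-100,-2,0,0,24],[175,-126,-2,0,0,30],[210,-150,-2,0,0,36],[235,-170,-2,0,0,42.9],[243,-176,-2,0,0,42.9]]])

```text
clock: 12.25
eef_pos: [0.3908, 0.2645, 0.2615]
ee_rot: [[0.707, 0.707, -0.0], [0.707, -0.707, -0.0], [-0.0, -0.0, -1.0]]
contact_force: [0.7, -0.7, -0.3]
gripper_width: 0.0596
grasp_force: 0.0
```

Emit:
play_rows(motion=[[[0,0,0,0,0,0],[0,0,0,0,0,0]]])

```text
clock: 12.45
eef_pos: [0.3926, 0.2629, 0.2617]
ee_rot: [[0.708, 0.707, 0.0], [0.707, -0.708, -0.001], [-0.0, 0.001, -1.0]]
contact_force: [-0.1, -0.4, -0.1]
gripper_width: 0.06
grasp_force: 0.0
```

```bash
cat >> h.py <<'E'
def carrier(f,g):
    z=load(f); P=cloud(z); H=P[...,2]; near=np.hypot(P[...,0]-g[0],P[...,1]-g[1])<.09
    m=near&(H>.006)&(H<.02); c,r=cv2.minEnclosingCircle(P[m][:,:2].astype(np.float32)); print('disc',np.round(c,4),round(r,4),np.median(H[m]).round(4))
    k=near&(H>.045)&(H<.07)&(np.hypot(P[...,0]-c[0],P[...,1]-c[1])<.03)
    b=max(blobs(k),key=lambda q:q[0]); kp=P[b[2]]; t=kp[kp[:,2]>.056]; print('knob',b[1].round(1),cv2.minEnclosingCircle(t[:,:2].astype(np.float32)),kp[:,2].max())
    g=cv2.cvtColor(z['p'],cv2.COLOR_RGB2GRAY)
    K=np.stack(np.mgrid[:420,:560][::-1],-1)
    # dark bushings, cast on z=.010
    X=np.zeros_like(P); A=np.linalg.inv(z['K']); C=-z['R'].T@z['t']
    r_=np.concatenate([K,np.ones((420,560,1))],-1)@A.T@z['R']; X=C+r_*((.010-C[2])/r_[...,2])[...,None]
    rho=np.hypot(X[...,0]-c[0],X[...,1]-c[1])
    for a,ce,mm in blobs((g<70)&(rho<.0645)&(rho>.02),15):
        d=X[mm].mean(0)-[*c,.01]; print(a,ce.round(1),'rho',np.hypot(d[0],d[1]).round(4),'ang',np.degrees(np.arctan2(d[1],d[0])).round(1))
    return c
E
python3 - <<'E'
from h import *
print(monitor.sense()['eef_pos']); snap('wrist','w5'); carrier('w5',(.391,.264))
E
```

```text
[0.39264942 0.26286376 0.26165667]
disc [0.3924 0.2647] 0.0662 0.0099
knob [276.7 179.6] ((0.3925630748271942, 0.2650681138038635), 0.012865308672189713) 0.06153720283736873
100 [292.  134.5] rho 0.0544 ang 23.9
93 [236.8 178.4] rho 0.0545 ang 142.0
102 [308.9 195.4] rho 0.0535 ang -79.9
127 [290.4 209.8] rho 0.0545 ang -115.0
```

View pics/w5.png

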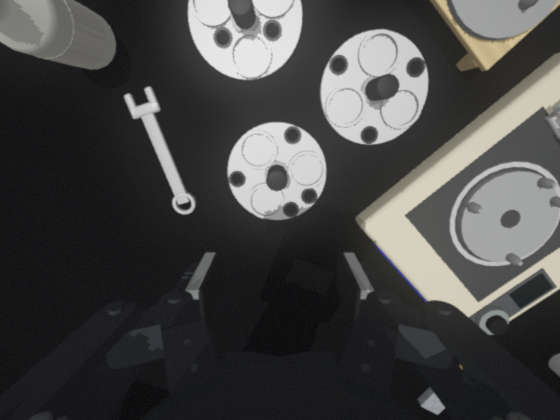

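Carrier_c is centred at (277,178) with four holes and yaw 82.7°. Its centre is (0.3925, 0.2648) and the knob top is at 0.061. I'll grasp its knob.

Emit:
play_rows(motion=[[[1.3,-1.3,40,0,0,0],[1.3,-1.3,85,0,0,0],[1.3,-1.3,130,0,0,0],[1.3,-1.3,170,0,0,0],[1.3,-1.3,200,0,0,0],[1.3,-1.3,220,0,0,0],[1.3,-1.3,230,0,0,0],[1.3,-1.3,230,0,0,0]]], gripper=0.35)

```text
clock: 13.3
eef_pos: [0.3915, 0.2647, 0.0305]
ee_rot: [[0.708, 0.706, -0.003], [0.706, -0.708, -0.001], [-0.003, -0.001, -1.0]]
contact_force: [-0.3, 0.3, 0.2]
gripper_width: 0.0555
grasp_force: 0.0
```

Emit:
play_rows(motion=[[[0,0,0,0,0,0],[0,0,0,0,0,0],[0,0,0,0,0,0],[0,0,0,0,0,0],[0,0,-15,0,0,0],[0,0,-40,0,0,0],[0,0,-80,0,0,0],[0,0,-110,0,0,0]]], gripper=1, grip_force=80)

```text
clock: 14.1
eef_pos: [0.3911, 0.2657, 0.1427]
ee_rot: [[0.707, 0.707, -0.0], [0.707, -0.707, -0.0], [-0.0, 0.0, -1.0]]
contact_force: [0.6, -0.3, -5.4]
gripper_width: 0.0234
grasp_force: 79.0
```

```bash
python3 - <<'E'
from h import *
s=monitor.sense(); print(s['eef_pos'],s['gripper_width'],s['grasp_force'],s['contact_force'])
print(go(.5638,.0250,.155,np.radians(139.8)))
E
```

```text
[0.39106518 0.26569618 0.14269018] 0.02338328537963547 79.01314973831177 [ 0.62662726 -0.27607881 -5.4190521 ]
(array([-48.1, 292.3, -12.2]), array([ -0. ,   0. , -94.8]))
```

Emit:
play_rows(motion=[[[-4,25,-10,0,0,-8],[-8,50,-14,0,0,-16],[-12,75,-14,0,0,-24],[-16,100,-14,0,0,-32],[-20,125,-14,0,0,-40],[-24,150,-14,0,0,-48],[-28,175,-14,0,0,-56],[-33,200,-14,0,0,-64]]])

```text
clock: 14.9
eef_pos: [0.509, 0.1003, 0.1545]
ee_rot: [[-0.331, 0.944, -0.002], [0.944, 0.331, -0.0], [0.001, -0.002, -1.0]]
contact_force: [0.2, 0.2, -4.6]
gripper_width: 0.0235
grasp_force: 79.3
```

```bash
python3 - <<'E'
from h import *
print(go(.5638,.0250,.155,np.radians(139.8)))
E
```

```text
(array([-89.2,  26.8,  -0.6]), array([ -0.1,  -0.1, -30.5]))
```

Emit:
play_rows(motion=[[[-20,6,0,0,0,-7],[-40,12,0,0,0,-14],[-60,18,0,0,0,-21],[-78,24,0,0,0,-28],[-89,27,0,0,0,-30.5],[-89,27,0,0,0,-30.5],[-89,27,0,0,0,-30.5]]])

```text
clock: 15.6
eef_pos: [0.563, 0.026, 0.1547]
ee_rot: [[-0.759, 0.651, -0.003], [0.651, 0.759, 0.001], [0.002, -0.001, -1.0]]
contact_force: [0.3, -0.4, -4.9]
gripper_width: 0.024
grasp_force: 79.4
```

```bash
python3 - <<'E'
from h import *
s=monitor.sense(); print(s['eef_pos'],s['ee_rot'][:,0]); print(go(.5638,.0250,.155,np.radians(139.8)))
snap('wrist','w6'); snap('top','t6'); snap('scene','s6')
z=load('w6'); c=cv2.resize(z['p'][60:320,130:430],None,fx=2.5,fy=2.5); cv2.imwrite('pics/c6.png',c[:,:,::-1])
E
```

```text
[0.56302138 0.02600266 0.1546601 ] [-0.75921733  0.65083301  0.00233028]
(array([-1.2, -0.3, -0.3]), array([-0.1, -0.1, -0.4]))
```

View pics/c6.png

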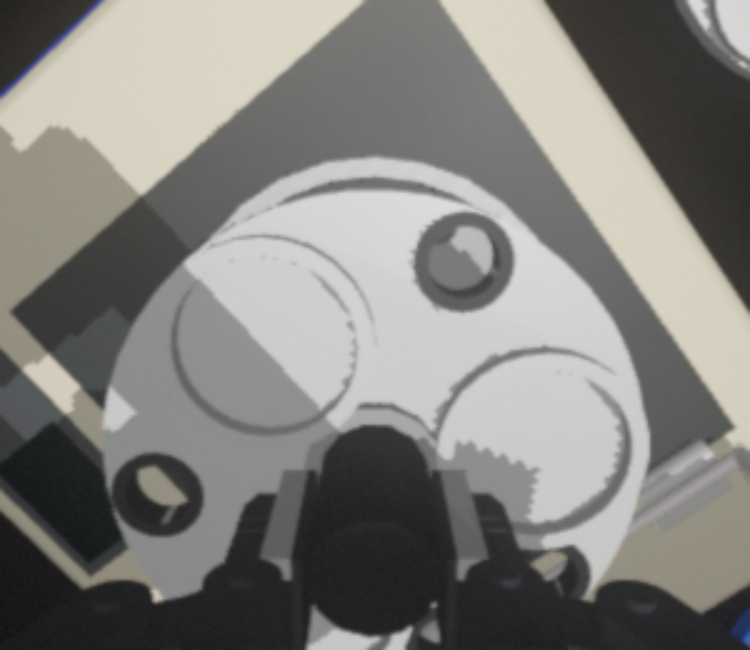

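The held carrier shows holes at crop (464,261), (157,494) and (558,575). I'll compute its pose in the hand.

```bash
python3 - <<'E'
from h import *
z=load('w6'); P=cloud(z)
q=[(130+u/2.5,60+v/2.5) for u,v in[(464,261),(157,494)]]
hs=P[125:200,200:330,2]; top=np.median(hs[(hs>.11)&(hs<.16)]); print('top z',top)
X=np.array([ray(z,*a,top)[:2] for a in q]); print(X, np.linalg.norm(X[0]-X[1]))
# holes: guess model angles by carrier yaw ~177.5
for y in(177.5,):
    for a in(60,163,197,300): print(a,(np.array([.5638,.0250])+.054*np.array([np.cos(np.radians(a+y)),np.sin(np.radians(a+y))])).round(4))
# disc outer circle from depth
m=(abs(P[...,2]-top)<.003); m[:, :]&=True
xy=P[m][:,:2]; c,r=cv2.minEnclosingCircle(xy.astype(np.float32)); print('disc',c,r)
r=np.hypot(*(xy-np.array([.564,.025])).T)
# rim points: outermost by angle, circle fit
an=np.degrees(np.arctan2(xy[:,1]-.025,xy[:,0]-.564)).astype(int)
E_=np.array([xy[an==k][np.argmax(r[an==k])] for k in np.unique(an) if r[an==k].max()>.06])
A=np.c_[2*E_,np.ones(len(E_))]; s=np.linalg.lstsq(A,(E_**2).sum(1),rcond=None)[0]; print('fit',s[:2],np.sqrt(s[2]+s[0]**2+s[1]**2),len(E_))
E
```

```text
top z 0.13066858799241443
[[ 0.53975416  0.07266765]
 [ 0.53549832 -0.02101949]] 0.09378374661146009
60 [ 0.5348 -0.0205]
163 [0.6147 0.007 ]
197 [0.6161 0.0385]
300 [0.5389 0.0729]
disc (0.6244344115257263, 0.04848119989037514) 0.13015961647033691
fit [0.60242398 0.03177011] 0.08735854275053125 288
```

The held carrier's holes are within 1 mm of the target and the yaw matches. It has 66 mm to go down.

Emit:
play_rows(motion=[[[0.5,-0.4,15,0,0,0],[0.5,-0.4,30,0,0,0],[0.5,-0.4,40,0,0,0],[0.5,-0.4,46,0,0,0],[0.5,-0.4,50,0,0,0],[0.5,-0.4,54,0,0,0],[0.5,-0.4,57,0,0,0],[0.5,-0.4,60,0,0,0]]])

```text
clock: 16.55
eef_pos: [0.5638, 0.0257, 0.0961]
ee_rot: [[-0.76, 0.65, 0.0], [0.65, 0.76, 0.0], [-0.0, 0.0, -1.0]]
contact_force: [0.2, 1.0, -4.7]
gripper_width: 0.0237
grasp_force: 79.3
```

Emit:
play_rows(motion=[[[0,0,2,0,0,0],[0,0,4,0,0,0],[0,0,6,0,0,0],[0,0,7,0,0,0],[0,0,7,0,0,0]]])

```text
clock: 17.05
eef_pos: [0.5636, 0.0257, 0.0889]
ee_rot: [[-0.76, 0.65, 0.0], [0.65, 0.76, -0.0], [-0.0, 0.0, -1.0]]
contact_force: [-0.8, 0.2, -4.8]
gripper_width: 0.0239
grasp_force: 79.8
```

Emit:
play_rows(motion=[[[0,0,1,0,0,0],[0,0,2,0,0,0],[0,0,3,0,0,0],[0,0,3,0,0,0]]])

```text
clock: 17.45
eef_pos: [0.5637, 0.0256, 0.0887]
ee_rot: [[-0.76, 0.65, -0.001], [0.65, 0.76, -0.0], [0.001, -0.001, -1.0]]
contact_force: [-8.1, 0.4, 9.6]
gripper_width: 0.0232
grasp_force: 81.3
```

Emit:
play_rows(motion=[[[0,0,-1,0,0,0],[0,0,-1,0,0,0],[0,0,-1,0,0,0],[0,0,-40,0,0,0],[0,0,-85,0,0,0],[0,0,-130,0,0,0],[0,0,-150,0,0,0],[0,0,-150,0,0,0]]], gripper=0.3)

```text
clock: 18.25
eef_pos: [0.5661, 0.0254, 0.2409]
ee_rot: [[-0.76, 0.65, 0.01], [0.65, 0.76, -0.001], [-0.008, 0.005, -1.0]]
contact_force: [0.0, 0.2, -0.3]
gripper_width: 0.0597
grasp_force: 0.0
```

```bash
cat >> h.py <<'E'
def mounted(f):
    z=load(f); P=cloud(z); H=P[...,2]; near=np.hypot(P[...,0]-.564,P[...,1]-.025)<.085
    m=near&(H>.06)&(H<.069); xy=P[m]; c,r=cv2.minEnclosingCircle(xy[:,:2].astype(np.float32)); print('disc',np.round(c,4),round(r,4))
    A=np.c_[xy[:,:2]-.0,np.ones(len(xy))]; w=(np.hypot(xy[:,0]-c[0],xy[:,1]-c[1])>.06); s=np.linalg.lstsq(A[w],xy[w,2],rcond=None)[0]
    print('top z at centre',s@[*c,1],'tilt deg',np.degrees(s[:2])); return c
E
python3 - <<'E'
from h import *
s=monitor.sense(); print(s['eef_pos'],s['gripper_width']); snap('wrist','w7'); mounted('w7')
print(go(.47,-.31,.26,np.radians(45)),np.degrees(s['qpos']))
E
```

```text
[0.56613556 0.02541247 0.2409398 ] 0.059703531704501676
disc [0.5658 0.0242] 0.0661
top z at centre 0.0647891975626242 tilt deg [ 0.01169061 -0.05082097]
(array([-146.2, -316.5,  -22.5]), array([ 0.3,  0. , 94.5])) [-7.68687404e+00  2.03361590e+00  1.05571798e+02  2.40086301e-03
  7.18259409e+01 -5.71639950e+01]
```

View pics/w7.png

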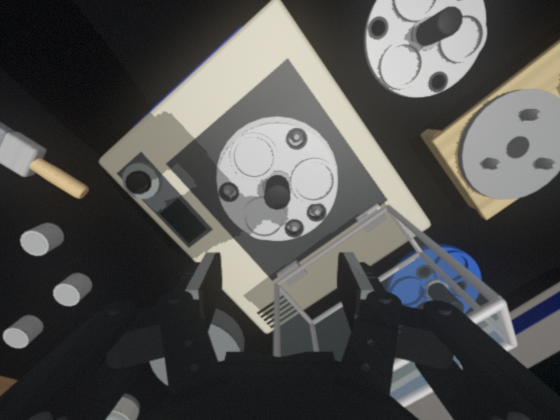

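The carrier sits flat (top z 0.065, no tilt), with all four studs showing in its holes at (298,138), (230,190), (294,228) and (317,211). The three samples are at the left. Samples next.

```bash
python3 - <<'E'
from h import *
print(go(.47,-.32,.26,np.radians(117.5)))
E
```

```text
(array([-152.7, -324.1,  -22.5]), array([ 0.2,  0.2, 22. ]))
```

Emit:
play_rows(motion=[[[-19,-40,-10,0,0,3],[-38,-81,-20,0,0,6],[-57,-121,-22,0,0,9],[-76,-162,-22,0,0,12],[-95,-202,-22,0,0,15],[-114,-243,-22,0,0,18],[-134,-283,-22,0,0,21],[-152,-324,-22,0,0,22]]])

```text
clock: 19.1
eef_pos: [0.4671, -0.3204, 0.2548]
ee_rot: [[-0.46, 0.888, -0.003], [0.888, 0.46, 0.003], [0.004, -0.001, -1.0]]
contact_force: [0.6, 0.1, 0.2]
gripper_width: 0.0594
grasp_force: 0.0
```

Emit:
play_rows(motion=[[[0,0,0,0,0,0],[0,0,0,0,0,0]]])

```text
clock: 19.3
eef_pos: [0.4674, -0.3195, 0.2551]
ee_rot: [[-0.459, 0.888, -0.003], [0.888, 0.459, 0.003], [0.004, -0.001, -1.0]]
contact_force: [0.7, 0.9, -0.4]
gripper_width: 0.0597
grasp_force: 0.0
```

```bash
cat >> h.py <<'E'
def samples(f,zz=.03):
    z=load(f); P=cloud(z); H=P[...,2]
    m=(abs(H-zz)<.004)&(z['d']>0)&(P[...,0]>.3)&(P[...,0]<.62)
    for a,c,b in blobs(m,60):
        xy=P[b][:,:2].astype(np.float32); (cx,cy),r=cv2.minEnclosingCircle(xy)
        if r<.024: print(a,c.round(0),'centre',round(cx,4),round(cy,4),'r',round(r,4),'z',np.median(P[b][:,2]).round(4))
E
python3 - <<'E'
from h import *
s=monitor.sense(); print(s['eef_pos']); snap('wrist','w8'); samples('w8'); snap('top','t8')
t=load('t8'); P=cloud(t); m=(np.hypot(P[...,0]-.69,P[...,1]+.24)<.06)&(P[...,2]>-.02); print('cap',np.percentile(P[m][:,2],[20,50,80]))
samples('t8')
E
```

```text
[ 0.467396   -0.31951146  0.25508587]
709 [268. 126.] centre 0.4263 -0.2701 r 0.0178 z 0.0299
616 [309. 177.] centre 0.5009 -0.3018 r 0.0179 z 0.03
508 [267. 250.] centre 0.4979 -0.4156 r 0.0181 z 0.03
cap [0.03263393 0.03646664 0.04031486]
```

```bash
python3 - <<'E'
from h import *
print(go(.5009,-.3018,.008,np.radians(117.5)))
z=load('w7'); P=cloud(z); H=P[...,2]
m=(abs(H-.065)<.0025)&(np.hypot(P[...,0]-.565,P[...,1]-.025)<.075); xy=P[m][:,:2]; c=np.array([.565,.025]); d=xy-c; r=np.hypot(*d.T); an=(np.degrees(np.arctan2(d[:,1],d[:,0]))/3).astype(int)
E_=np.array([xy[an==k][np.argsort(r[an==k])[-2]] for k in np.unique(an)])
A=np.c_[2*E_,np.ones(len(E_))]; s=np.linalg.lstsq(A,(E_**2).sum(1),rcond=None)[0]; print('fit',s[:2],np.sqrt(s[2]+s[0]**2+s[1]**2))
# lips
m=(H>.0695)&(H<.0735)&(np.hypot(P[...,0]-.565,P[...,1]-.025)<.07); L=P[m]
for a in (57.5,177.5,297.5):
    q=s[:2]+.04*np.array([np.cos(np.radians(a)),np.sin(np.radians(a))]); rr=np.hypot(*(L[:,:2]-q).T); k=L[(rr>.018)&(rr<.026)]
    B=np.c_[2*k[:,:2],np.ones(len(k))]; f=np.linalg.lstsq(B,(k[:,:2]**2).sum(1),rcond=None)[0]; print(a,q.round(4),'lip fit',len(k),f[:2].round(4),np.sqrt(f[2]+f[0]**2+f[1]**2).round(4))
E
```

```text
(array([ -1.3,  36.6, 248. ]), array([-0. , -0.2,  0. ]))
fit [0.56525878 0.02448447] 0.06490112091673576
57.5 [0.5868 0.0582] lip fit 487 [0.5872 0.0579] 0.0229
177.5 [0.5253 0.0262] lip fit 532 [0.5258 0.0261] 0.0229
297.5 [ 0.5837 -0.011 ] lip fit 371 [ 0.584  -0.0112] 0.023
```

Seats are measured at S1 (0.587, 0.058), S2 (0.5255, 0.026) and S3 (0.584, -0.011). I'll grasp the first sample.

Emit:
play_rows(motion=[[[-1,20,40,0,0,0],[-1,37,85,0,0,0],[-1,37,130,0,0,0],[-1,37,170,0,0,0],[-1,37,205,0,0,0],[-1,37,230,0,0,0],[-1,37,244,0,0,0],[-1,37,247,0,0,0]]])

```text
clock: 20.2
eef_pos: [0.5011, -0.301, 0.0088]
ee_rot: [[-0.463, 0.886, -0.003], [0.886, 0.463, 0.003], [0.004, -0.001, -1.0]]
contact_force: [0.1, 0.4, 0.2]
gripper_width: 0.0599
grasp_force: 0.0
```

Emit:
play_rows(motion=[[[0,0,0,0,0,0],[0,0,0,0,0,0],[0,0,0,0,0,0],[0,0,0,0,0,0],[0,0,-20,0,0,0],[0,0,-60,0,0,0],[0,0,-105,0,0,0],[0,0,-135,0,0,0]]], gripper=1, grip_force=60)

```text
clock: 21.0
eef_pos: [0.5023, -0.3038, 0.1489]
ee_rot: [[-0.461, 0.887, 0.003], [0.887, 0.461, -0.002], [-0.003, 0.001, -1.0]]
contact_force: [0.8, -0.3, -1.5]
gripper_width: 0.0333
grasp_force: 60.1
```

```bash
python3 - <<'E'
from h import *
s=monitor.sense(); print(s['eef_pos'],s['gripper_width'],s['grasp_force'],s['contact_force'])
print(go(.584,-.011,.15,np.radians(117.5)))
E
```

```text
[ 0.50232671 -0.30376488  0.14889772] 0.03330740115362633 60.09820818901062 [ 0.79703108 -0.28231039 -1.46768679]
(array([222.1, 207.5,  -1.6]), array([ 0.1,  0.2, -0. ]))
```

Emit:
play_rows(motion=[[[20,19,-2,0,0,0],[50,47,-2,0,0,0],[80,75,-2,0,0,0],[112,104,-2,0,0,0],[144,134,-2,0,0,0],[176,164,-2,0,0,0],[205,191,-2,0,0,0],[222,207,-2,0,0,0]]])

```text
clock: 21.8
eef_pos: [0.5828, -0.0078, 0.1474]
ee_rot: [[-0.463, 0.886, -0.001], [0.886, 0.463, 0.001], [0.001, -0.0, -1.0]]
contact_force: [-0.7, -1.2, -2.4]
gripper_width: 0.0337
grasp_force: 60.3
```

Emit:
play_rows(motion=[[[0,0,0,0,0,0],[0,0,0,0,0,0]]])

```text
clock: 22.0
eef_pos: [0.5825, -0.0104, 0.1473]
ee_rot: [[-0.463, 0.887, -0.001], [0.887, 0.463, -0.0], [0.0, -0.001, -1.0]]
contact_force: [-0.4, -0.9, -2.6]
gripper_width: 0.0337
grasp_force: 60.3
```

```bash
python3 - <<'E'
from h import *
s=monitor.sense(); print(s['eef_pos']); print(go(.584,-.011,.074,np.radians(117.5)))
snap('wrist','w9'); z=load('w9'); c=cv2.resize(z['p'][60:320,130:430],None,fx=2.5,fy=2.5); cv2.imwrite('pics/c9.png',c[:,:,::-1])
E
```

```text
[ 0.58254702 -0.01042912  0.14733829]
(array([-1.2,  1.1, 73.3]), array([-0.1, -0. ,  0.1]))
```

Emit:
play_rows(motion=[[[-0.5,0.5,20,0,0,0],[-0.5,0.5,42,0,0,0],[-0.5,0.5,58,0,0,0],[-0.5,0.5,66,0,0,0],[-0.5,0.5,70,0,0,0],[-0.5,0.5,72,0,0,0],[-0.5,0.5,73,0,0,0],[-0.5,0.5,73,0,0,0]]])

```text
clock: 22.85
eef_pos: [0.5839, -0.0115, 0.0778]
ee_rot: [[-0.462, 0.887, -0.001], [0.887, 0.462, -0.001], [-0.0, -0.002, -1.0]]
contact_force: [-5.9, 0.1, 7.4]
gripper_width: 0.0339
grasp_force: 61.4
```

```bash
python3 - <<'E'
from h import *
snap('wrist','w10'); z=load('w10'); P=cloud(z); H=P[...,2]
m=(np.hypot(P[...,0]-.584,P[...,1]+.011)<.025)&(H>.08)&(H<.12); print(m.sum(),np.percentile(H[m],[10,50,90]),P[m].mean(0))
c=cv2.resize(z['p'][60:320,130:430],None,fx=2.5,fy=2.5); cv2.imwrite('pics/c10.png',c[:,:,::-1])
E
```

```text
6450 [0.09316879 0.09515524 0.11511369] [ 0.58216326 -0.00738759  0.09866521]
```

View pics/c10.png

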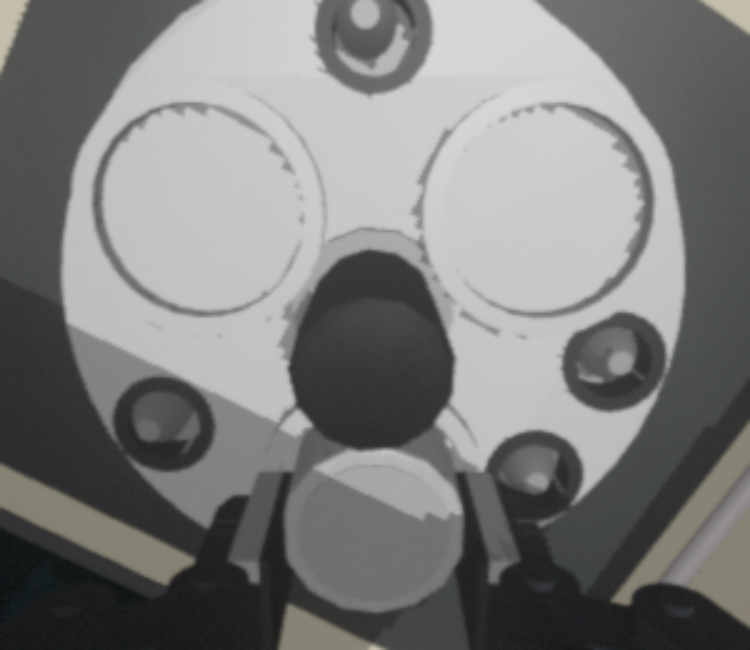

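The sample top is at z 0.095, so it is on the seat floor at crop (373,530). I'll release it and fetch the second.

Emit:
play_rows(motion=[[[0,0,0,0,0,0],[0,0,-1,0,0,0],[0,0,-1,0,0,0],[0,0,-20,0,0,0],[0,0,-60,0,0,0],[0,0,-100,0,0,0],[-40,-10,-110,0,0,4],[-80,-40,-110,0,0,0]]], gripper=0.35)

```text
clock: 23.7
eef_pos: [0.5884, -0.1007, 0.1892]
ee_rot: [[-0.465, 0.885, 0.009], [0.885, 0.465, -0.003], [-0.006, 0.007, -1.0]]
contact_force: [-0.4, -1.4, 0.1]
gripper_width: 0.0554
grasp_force: 0.0
```

```bash
python3 - <<'E'
from h import *
s=monitor.sense(); print(s['eef_pos'],s['gripper_width']); print(go(.4263,-.2701,.10,np.radians(177.5)))
snap('scene','s11'); snap('top','t11'); t=load('t11'); samples('t11'); P=cloud(t);print(P[205,262],[P[int(v),int(u)].round(3) for u,v in [proj(t,[.4263,-.2701,.03]),proj(t,[.4979,-.4156,.03])]])
E
```

```text
[ 0.58842956 -0.10066314  0.18921318] 0.05542999277117914
(array([ -74. , -222.9,   88.2]), array([  0.1,   0.5, -59.8]))
[0.57031677 0.03033636 0.11931241] [array([ 0.429, -0.267,  0.032]), array([ 0.502, -0.415,  0.029])]
```

Emit:
play_rows(motion=[[[-9,-28,0,0,0,-7.5],[-18,-56,0,0,0,-15],[-28,-84,0,0,0,-22.5],[-37,-112,10,0,0,-30],[-46,-140,25,0,0,-37.5],[-56,-168,45,0,0,-45],[-65,-196,65,0,0,-52.5],[-74,-223,88,0,0,-60]]])

```text
clock: 24.6
eef_pos: [0.421, -0.2693, 0.0964]
ee_rot: [[-0.999, 0.039, 0.001], [0.039, 0.999, -0.001], [-0.001, -0.001, -1.0]]
contact_force: [-0.3, 0.1, 0.4]
gripper_width: 0.0554
grasp_force: 0.0
```

Emit:
play_rows(motion=[[[0,0,0,0,0,0],[0,0,0,0,0,0]]])

```text
clock: 24.8
eef_pos: [0.4212, -0.2685, 0.0964]
ee_rot: [[-0.999, 0.047, -0.0], [0.047, 0.999, 0.001], [0.001, 0.001, -1.0]]
contact_force: [0.4, 0.7, 0.5]
gripper_width: 0.0556
grasp_force: 0.0
```

```bash
python3 - <<'E'
from h import *
s=monitor.sense(); print(s['eef_pos'],s['gripper_width']); snap('wrist','w12'); samples('w12'); print(go(.4263,-.2701,.008,np.radians(177.5)))
E
```

```text
[ 0.42121285 -0.26850783  0.09636385] 0.05558658833365459
1659 [279. 224.] centre 0.4253 -0.2695 r 0.0181 z 0.0299
486 [100. 305.] centre 0.4929 -0.4174 r 0.0172 z 0.0299
(array([-4.2, -1.2, 89.3]), array([-0. ,  0. , -0.1]))
```

Emit:
play_rows(motion=[[[-4,-1,20,0,0,0],[-4,-1,45,0,0,0],[-4,-1,68,0,0,0],[-4,-1,82,0,0,0],[-4,-1,88,0,0,0],[-4,-1,88,0,0,0]]])

```text
clock: 25.45
eef_pos: [0.4258, -0.2697, 0.0088]
ee_rot: [[-0.999, 0.044, -0.0], [0.044, 0.999, 0.0], [0.0, 0.0, -1.0]]
contact_force: [1.0, -0.7, -0.4]
gripper_width: 0.0554
grasp_force: 0.0
```

Emit:
play_rows(motion=[[[0,0,0,0,0,0],[0,0,0,0,0,0],[0,0,0,0,0,0],[0,0,0,0,0,0],[0,0,-20,0,0,0],[0,0,-60,0,0,0],[0,0,-105,0,0,0],[0,0,-140,0,0,0]]], gripper=1)

```text
clock: 26.25
eef_pos: [0.4252, -0.2701, 0.1507]
ee_rot: [[-0.999, 0.044, 0.001], [0.044, 0.999, -0.001], [-0.001, -0.001, -1.0]]
contact_force: [1.2, -0.8, -2.0]
gripper_width: 0.0341
grasp_force: 60.1
```

```bash
python3 - <<'E'
from h import *
s=monitor.sense(); print(s['eef_pos'],s['gripper_width'],s['grasp_force'])
print(go(.5255,.026,.15,np.radians(177.5)))
E
```

```text
[ 0.42519734 -0.27013846  0.15070233] 0.034088642719186484 60.13831973075867
(array([-87.1, 300.3,   0.5]), array([-0.1,  0. , -0. ]))
```

Emit:
play_rows(motion=[[[-8,25,0,0,0,0],[-20,65,0,0,0,0],[-32,110,0,0,0,0],[-45,155,0,0,0,0],[-58,200,0,0,0,0],[-71,245,0,0,0,0],[-82,280,0,0,0,0],[-87,300,0,0,0,0]]])

```text
clock: 27.05
eef_pos: [0.5253, 0.0285, 0.1481]
ee_rot: [[-0.999, 0.042, -0.001], [0.042, 0.999, 0.0], [0.001, 0.0, -1.0]]
contact_force: [0.5, 0.2, -2.6]
gripper_width: 0.0341
grasp_force: 60.3
```

Emit:
play_rows(motion=[[[0,0,10,0,0,0],[0,0,20,0,0,0],[0,0,20,0,0,0]]])

```text
clock: 27.35
eef_pos: [0.5232, 0.0252, 0.1259]
ee_rot: [[-0.999, 0.045, -0.006], [0.045, 0.999, 0.0], [0.006, 0.0, -1.0]]
contact_force: [-0.2, -0.1, -2.4]
gripper_width: 0.0339
grasp_force: 60.3
```

```bash
python3 - <<'E'
from h import *
s=monitor.sense(); print(s['eef_pos']); print(go(.5255,.026,.078,np.radians(177.5)))
snap('wrist','w13'); z=load('w13');P=cloud(z); H=P[...,2]; bot=H
m=(np.hypot(P[...,0]-.5255,P[...,1]-.026)<.022)&(H>.1)&(H<.17); print('sample',np.percentile(H[m],[10,50,90]),cv2.minEnclosingCircle(P[m&(abs(H-np.median(H[m]))<.003)][:,:2].astype(np.float32)))
E
```

```text
[0.52318557 0.0252155  0.12585854]
(array([-2.6,  0.9, 47.8]), array([ 0. , -0.3, -0.1]))
sample [0.13192055 0.14522927 0.16181156] ((0.5243289470672607, 0.02597152069211006), 0.021513354033231735)
```

Emit:
play_rows(motion=[[[-1.5,0.5,15,0,0,0],[-1.5,0.5,30,0,0,0],[-1.5,0.5,40,0,0,0],[-1.5,0.5,44,0,0,0],[-1.5,0.5,47,0,0,0],[-1.5,0.5,49,0,0,0],[-1.5,0.5,50,0,0,0]]])

```text
clock: 28.1
eef_pos: [0.5274, 0.0262, 0.0791]
ee_rot: [[-0.999, 0.044, 0.001], [0.044, 0.999, -0.0], [-0.001, -0.0, -1.0]]
contact_force: [-0.4, 0.5, -2.9]
gripper_width: 0.0338
grasp_force: 60.3
```

```bash
python3 - <<'E'
from h import *
s=monitor.sense(); print(s['eef_pos'],s['contact_force'])
snap('wrist','w14'); z=load('w14'); P=cloud(z); H=P[...,2]
m=(np.hypot(P[...,0]-.5255,P[...,1]-.026)<.016)&(H>.08)&(H<.12); print(m.sum(),np.percentile(H[m],[10,50,90]),P[m].mean(0))
E
```

```text
[0.5273534  0.02624304 0.07906645] [-0.38656272  0.46748658 -2.88441945]
3278 [0.09779459 0.09854031 0.09925348] [0.52479201 0.02606774 0.09850604]
```

Emit:
play_rows(motion=[[[1,0,1,0,0,0],[1,0,2,0,0,0],[1,0,3,0,0,0],[1,0,4,0,0,0],[1,0,4,0,0,0]]])

```text
clock: 28.65
eef_pos: [0.5261, 0.0263, 0.0755]
ee_rot: [[-0.999, 0.044, -0.0], [0.044, 0.999, -0.0], [0.0, -0.0, -1.0]]
contact_force: [-1.9, 1.8, 2.8]
gripper_width: 0.0342
grasp_force: 60.9
```

```bash
python3 - <<'E'
from h import *
s=monitor.sense(); print(s['eef_pos'],s['contact_force'])
snap('wrist','w15'); z=load('w15'); P=cloud(z); H=P[...,2]
m=(np.hypot(P[...,0]-.5255,P[...,1]-.026)<.016)&(H>.08)&(H<.12); print(m.sum(),np.percentile(H[m],[10,50,90]))
E
```

```text
[0.52614121 0.02634235 0.07549451] [-1.87065847  1.75467893  2.84470988]
3209 [0.09423948 0.09497943 0.09573235]
```

Seated (top 0.095, contact felt). Release and fetch the third.

Emit:
play_rows(motion=[[[0,0,0,0,0,0],[0,0,-1,0,0,0],[0,0,-1,0,0,0],[0,0,-20,0,0,0],[0,0,-60,0,0,0],[0,0,-100,0,0,0],[0,-35,-110,0,0,0],[0,-75,-110,0,0,0]]], gripper=0.35)

```text
clock: 29.5
eef_pos: [0.5247, -0.049, 0.1886]
ee_rot: [[-0.999, 0.041, 0.007], [0.041, 0.999, -0.002], [-0.007, -0.002, -1.0]]
contact_force: [0.4, -0.5, 0.9]
gripper_width: 0.0558
grasp_force: 0.0
```

```bash
python3 - <<'E'
from h import *
s=monitor.sense(); print(s['eef_pos'],s['gripper_width']); print(go(.4979,-.4156,.12,np.radians(170)))
E
```

```text
[ 0.52472556 -0.04901059  0.18855015] 0.055752736955547146
(array([  12.3, -367.3,   69.1]), array([-0.1,  0.4,  7.7]))
```

Emit:
play_rows(motion=[[[2,-40,0,0,0,1],[3,-88,0,0,0,2],[5,-136,0,0,0,3],[7,-184,5,0,0,4],[8,-232,20,0,0,5],[10,-280,35,0,0,6],[12,-328,52,0,0,7],[12,-367,69,0,0,7.7]]])

```text
clock: 30.3
eef_pos: [0.4941, -0.4175, 0.1154]
ee_rot: [[-0.984, 0.179, 0.001], [0.179, 0.984, -0.001], [-0.001, -0.001, -1.0]]
contact_force: [0.8, -0.1, 0.7]
gripper_width: 0.0554
grasp_force: 0.0
```

Emit:
play_rows(motion=[[[0,0,0,0,0,0],[0,0,0,0,0,0]]])

```text
clock: 30.5
eef_pos: [0.4939, -0.4151, 0.1147]
ee_rot: [[-0.984, 0.179, -0.001], [0.179, 0.984, 0.002], [0.001, 0.002, -1.0]]
contact_force: [0.6, 0.2, 1.4]
gripper_width: 0.0559
grasp_force: 0.0
```

```bash
python3 - <<'E'
from h import *
s=monitor.sense(); print(s['eef_pos'],s['gripper_width']); snap('wrist','w16'); samples('w16'); print(go(.4976,-.4160,.008,np.radians(170)))
E
```

```text
[ 0.49390478 -0.41508074  0.11470158] 0.05585988390567279
1438 [280. 216.] centre 0.4974 -0.4156 r 0.018 z 0.0299
(array([ -3.3,  -1.1, 107.6]), array([ 0. , -0. , -0.2]))
```

Emit:
play_rows(motion=[[[-3.5,-0.5,30,0,0,0],[-3.5,-0.5,60,0,0,0],[-3.5,-0.5,85,0,0,0],[-3.5,-0.5,100,0,0,0],[-3.5,-0.5,106,0,0,0],[-3.5,-0.5,106,0,0,0]]])

```text
clock: 31.15
eef_pos: [0.4983, -0.4152, 0.01]
ee_rot: [[-0.984, 0.177, -0.0], [0.177, 0.984, 0.0], [0.0, 0.0, -1.0]]
contact_force: [-0.4, -1.1, 0.1]
gripper_width: 0.0554
grasp_force: 0.0
```

Emit:
play_rows(motion=[[[0,0,0,0,0,0],[0,0,0,0,0,0],[0,0,0,0,0,0],[0,0,0,0,0,0],[0,0,-20,0,0,0],[0,0,-60,0,0,0],[0,0,-105,0,0,0],[0,0,-140,0,0,0]]], gripper=1)

```text
clock: 31.95
eef_pos: [0.4978, -0.416, 0.1517]
ee_rot: [[-0.984, 0.178, 0.001], [0.178, 0.984, -0.001], [-0.001, -0.001, -1.0]]
contact_force: [-0.4, -1.2, -2.0]
gripper_width: 0.0339
grasp_force: 60.1
```

```bash
python3 - <<'E'
from h import *
s=monitor.sense(); print(s['eef_pos'],s['gripper_width'],s['grasp_force'])
print(go(.587,.058,.15,np.radians(225)))
E
```

```text
[ 0.49780748 -0.41603214  0.15174013] 0.03394736831731474 60.08501887321472
(array([ -3.5, 482.3,   1.4]), array([ -0.1,   0. , -55.2]))
```

Emit:
play_rows(motion=[[[0,25,0,0,0,-3],[0,70,0,0,0,-7],[-1,118,0,0,0,-11],[-1,166,0,0,0,-15],[-2,214,0,0,0,-19],[-2,262,0,0,0,-23],[-3,305,0,0,0,-27],[-3,340,0,0,0,-30]]])

```text
clock: 32.75
eef_pos: [0.5607, -0.0793, 0.1492]
ee_rot: [[-0.94, -0.342, -0.001], [-0.342, 0.94, 0.001], [0.001, 0.001, -1.0]]
contact_force: [0.3, -0.3, -2.9]
gripper_width: 0.0341
grasp_force: 60.2
```

```bash
python3 - <<'E'
from h import *
print(go(.587,.058,.13,np.radians(225)))
E
```

```text
(array([-71.7, 120. ,  19.2]), array([  0.1,  -0. , -25. ]))
```

Emit:
play_rows(motion=[[[-16,25,0,0,0,-6],[-32,52,0,0,0,-12],[-48,80,0,0,0,-18],[-62,104,0,0,0,-24],[-70,117,0,0,0,-25],[-71.5,120,10,0,0,-25],[-71.5,120,19,0,0,-25],[-71.5,120,19,0,0,-25]]])

```text
clock: 33.55
eef_pos: [0.5861, 0.0543, 0.1279]
ee_rot: [[-0.711, -0.703, -0.005], [-0.703, 0.711, -0.0], [0.004, 0.004, -1.0]]
contact_force: [0.3, 0.2, -2.8]
gripper_width: 0.0335
grasp_force: 60.3
```

```bash
python3 - <<'E'
from h import *
s=monitor.sense(); print(s['eef_pos'],np.degrees(s['qpos'][5])); print(go(.587,.058,.077,np.radians(225)))
E
```

```text
[0.58605749 0.05431467 0.12792855] -139.205304273535
(array([-3.5,  1.8, 50.9]), array([ 0.2, -0.2, -0.3]))
```

Emit:
play_rows(motion=[[[-2.5,1.3,12,0,0,0],[-2.5,1.3,24,0,0,0],[-2.5,1.3,34,0,0,0],[-2.5,1.3,40,0,0,0],[-2.5,1.3,42,0,0,0],[-2.5,1.3,42,0,0,0]]])

```text
clock: 34.15
eef_pos: [0.5886, 0.058, 0.0884]
ee_rot: [[-0.71, -0.704, -0.001], [-0.704, 0.71, 0.0], [0.0, 0.001, -1.0]]
contact_force: [0.4, -0.5, -0.3]
gripper_width: 0.0337
grasp_force: 60.3
```

```bash
python3 - <<'E'
from h import *
s=monitor.sense(); print(s['eef_pos'],s['contact_force']); print(go(.587,.058,.077))
snap('wrist','w17'); z=load('w17'); P=cloud(z); H=P[...,2]
m=(np.hypot(P[...,0]-.587,P[...,1]-.058)<.016)&(H>.08)&(H<.12); print(m.sum(),np.percentile(H[m],[10,50,90]))
E
```

```text
[0.58860086 0.05797836 0.08839053] [ 0.39525585 -0.54202463 -0.33643899]
(array([ 1.1,  1.1, 11.4]), array([0., 0., 0.]))
3113 [0.10544626 0.10622675 0.10699765]
```

Down 11 mm more.

Emit:
play_rows(motion=[[[0.7,0.7,3,0,0,0],[0.7,0.7,6,0,0,0],[0.7,0.7,8,0,0,0],[0.7,0.7,10,0,0,0],[0.7,0.7,11.5,0,0,0],[0.7,0.7,12,0,0,0]]])

```text
clock: 34.8
eef_pos: [0.5877, 0.058, 0.0772]
ee_rot: [[-0.71, -0.704, -0.001], [-0.704, 0.71, -0.0], [0.0, 0.0, -1.0]]
contact_force: [-2.7, 0.1, 2.5]
gripper_width: 0.034
grasp_force: 60.7
```

```bash
python3 - <<'E'
from h import *
s=monitor.sense(); print(s['eef_pos'],s['contact_force'])
snap('wrist','w18'); z=load('w18'); P=cloud(z); H=P[...,2]
m=(np.hypot(P[...,0]-.587,P[...,1]-.058)<.016)&(H>.08)&(H<.12); print(m.sum(),np.percentile(H[m],[10,50,90]))
E
```

```text
[0.58773151 0.05800571 0.0771682 ] [-2.74523556  0.07840475  2.51241426]
3124 [0.09418771 0.09497496 0.09582875]
```

Emit:
play_rows(motion=[[[0,0,0,0,0,0],[0,0,-1,0,0,0],[0,0,-1,0,0,0],[0,0,-20,0,0,0],[0,0,-60,0,0,0],[0,0,-105,0,0,0],[0,0,-150,0,0,0],[0,0,-180,0,0,0]]], gripper=0.35)

```text
clock: 35.65
eef_pos: [0.589, 0.058, 0.2614]
ee_rot: [[-0.71, -0.704, 0.006], [-0.704, 0.71, -0.0], [-0.004, -0.004, -1.0]]
contact_force: [0.2, 0.8, 0.0]
gripper_width: 0.0559
grasp_force: 0.0
```

```bash
python3 - <<'E'
from h import *
print(monitor.sense()['eef_pos']); snap('wrist','w19'); mounted('w19'); samples('w19',.095); print(go(.565,.022,.35,np.radians(87.6)))
E
```

```text
[0.58899654 0.05798227 0.26138377]
disc [0.5655 0.0244] 0.0662
top z at centre 0.06471153872554325 tilt deg [ 0.01467818 -0.05159931]
1013 [303. 123.] centre 0.5256 0.026 r 0.018 z 0.0949
974 [239. 140.] centre 0.5832 -0.0085 r 0.0179 z 0.0949
851 [281. 185.] centre 0.5866 0.0556 r 0.0179 z 0.0949
(array([ 43.1,  -7.9, -83.4]), array([  0.4,   1. , 137.2]))
```

View pics/w19.png

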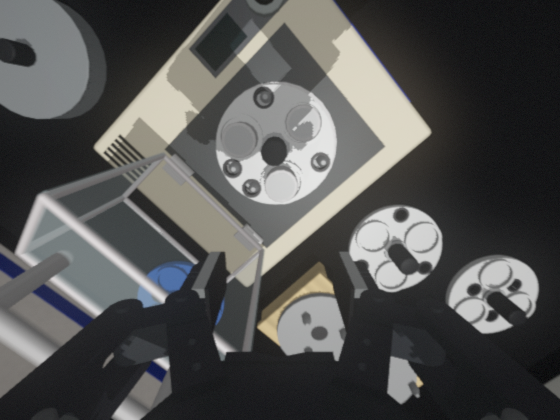

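All three samples sit in their seats (tops at 0.095) at pixels (303,123), (239,140) and (281,185), and the carrier is flat. Now I close the guard.

Emit:
play_rows(motion=[[[0,0,-45,0,0,0],[10,0,-84,0,0,5],[20,-2,-84,0,0,13],[30,-4,-84,0,0,21],[43,-8,-84,0,0,29],[43,-8,-84,0,0,37],[43,-8,-84,0,0,45],[43,-8,-84,0,0,53]]])

```text
clock: 36.5
eef_pos: [0.5629, 0.0219, 0.3407]
ee_rot: [[-0.989, 0.149, 0.0], [0.149, 0.989, -0.0], [-0.0, 0.0, -1.0]]
contact_force: [-0.0, -0.7, 0.6]
gripper_width: 0.0557
grasp_force: 0.0
```

Emit:
play_rows(motion=[[[0,0,0,0,0,8],[0,0,0,0,0,16],[0,0,0,0,0,24],[0,0,0,0,0,32],[0,0,0,0,0,40],[0,0,0,0,0,48],[0,0,0,0,0,56],[0,0,0,0,0,64]]])

```text
clock: 37.3
eef_pos: [0.5629, 0.0221, 0.3406]
ee_rot: [[-0.3, 0.954, 0.0], [0.954, 0.3, -0.0], [-0.0, 0.0, -1.0]]
contact_force: [0.4, -0.6, 0.0]
gripper_width: 0.0553
grasp_force: 0.0
```

```bash
python3 - <<'E'
from h import *
print(go(.7064,.0223,.345,np.radians(87.6)))
E
```

```text
(array([-42.8, 137. ,  -4.3]), array([ 0. ,  0. , 19.8]))
```

Emit:
play_rows(motion=[[[-10,30,-4,0,0,7],[-20,65,-4,0,0,14],[-32,100,-4,0,0,19.8],[-40,128,-4,0,0,19.8],[-43,137,-4,0,0,19.8],[-43,137,-4,0,0,19.8],[-43,137,-4,0,0,19.8]]])

```text
clock: 38.0
eef_pos: [0.7058, 0.023, 0.3447]
ee_rot: [[0.035, 0.999, -0.001], [0.999, -0.035, 0.0], [-0.0, -0.001, -1.0]]
contact_force: [-0.8, 0.7, 0.3]
gripper_width: 0.0552
grasp_force: 0.0
```

```bash
python3 - <<'E'
from h import *
print(monitor.sense()['eef_pos']); print(go(.7064,.0223,.259,np.radians(87.6)))
snap('wrist','w20'); z=load('w20'); P=cloud(z); H=P[...,2]
m=(H>.255)&(H<.29)&(abs(P[...,1]-.03)<.08)&(abs(P[...,0]-.71)<.04); a=[b for b in blobs(m,50)]
for q in a: print(q[0],q[1].round(0),P[q[2]].mean(0).round(4),np.percentile(P[q[2]],[3,97],axis=0).round(3))
E
```

```text
[0.70576697 0.02298713 0.34474348]
(array([-0.7,  0.7, 85.7]), array([-0. ,  0. ,  0.4]))
2413 [285. 215.] [0.7106 0.0258 0.2788] [[ 0.704 -0.034  0.275]
 [ 0.717  0.077  0.281]]
```

The handle is measured at x 0.7106 with its top at z 0.281. I'll grip it.

Emit:
play_rows(motion=[[[0,3,20,0,0,0],[0,4,45,0,0,0],[0,4,68,0,0,0],[0,4,82,0,0,0],[0,4,86,0,0,0],[0,4,86,0,0,0]]])

```text
clock: 38.65
eef_pos: [0.7101, 0.0228, 0.259]
ee_rot: [[0.035, 0.999, -0.0], [0.999, -0.035, 0.0], [-0.0, -0.0, -1.0]]
contact_force: [-0.6, 0.0, -0.4]
gripper_width: 0.0555
grasp_force: 0.0
```

Emit:
play_rows(motion=[[[0,0,0,0,0,0],[0,0,0,0,0,0],[0,0,0,0,0,0],[0,0,0,0,0,0],[0,0,0,0,0,0]]], gripper=1, grip_force=30)

```text
clock: 39.15
eef_pos: [0.7108, 0.0227, 0.2603]
ee_rot: [[0.035, 0.999, 0.002], [0.999, -0.035, -0.0], [-0.0, 0.002, -1.0]]
contact_force: [-1.1, -0.5, 3.7]
gripper_width: 0.0108
grasp_force: 29.3
```

```bash
python3 - <<'E'
from h import *
s=monitor.sense(); p=s['eef_pos']; print(p,s['gripper_width'],s['contact_force'])
# hinge in world TCP terms: closed TCP (.438,z .0784) ; rel (225,-45)
hx,hz=.438+.225,.0784-.045; print('ang',np.degrees(np.arctan2(p[2]-hz,p[0]-hx)),np.hypot(p[2]-hz,p[0]-hx))
a=np.arctan2(p[2]-hz,p[0]-hx); a1=np.arctan2(45,-225); r=.2295
for k in range(1,18):
    b=min(a+k*.1,a1); print(k,np.round([(hx+r*np.cos(b)-p[0])*1e3,-(hz+r*np.sin(b)-p[2])*1e3]))
E
```

```text
[0.71082022 0.02273525 0.26027278] 0.010834932396685542 [-1.11719774 -0.49792588  3.69264042]
ang 78.09743014734624 0.23185778416245126
1 [-23.  -1.]
2 [-46.  -3.]
3 [-69.  -2.]
4 [-92.   2.]
5 [-114.    7.]
6 [-136.   15.]
7 [-156.   25.]
8 [-176.   36.]
9 [-194.   50.]
10 [-211.   66.]
11 [-226.   83.]
12 [-240.  101.]
13 [-252.  121.]
14 [-261.  142.]
15 [-268.  164.]
16 [-273.  182.]
17 [-273.  182.]
```

Emit:
play_rows(motion=[[[0,-22,-1,0,0,0],[0,-45,-2,0,0,0],[0,-69,-1,0,0,0],[0,-92,2,0,0,0],[0,-114,7,0,0,0],[0,-136,15,0,0,0],[0,-156,25,0,0,0],[0,-176,36,0,0,0]]])

```text
clock: 39.95
eef_pos: [0.5365, 0.0295, 0.2252]
ee_rot: [[0.036, 0.999, 0.01], [0.999, -0.036, 0.001], [0.001, 0.01, -1.0]]
contact_force: [4.2, 1.9, 1.1]
gripper_width: 0.0108
grasp_force: 31.8
```

Emit:
play_rows(motion=[[[0,-18,14,0,0,0],[0,-35,30,0,0,0],[0,-50,47,0,0,0],[0,-64,65,0,0,0],[0,-76,85,0,0,0],[0,-85,106,0,0,0],[0,-92,128,0,0,0],[0,-96,142,0,0,0]]])

```text
clock: 40.75
eef_pos: [0.4389, 0.0331, 0.0802]
ee_rot: [[0.036, 0.999, 0.003], [0.999, -0.036, 0.002], [0.002, 0.003, -1.0]]
contact_force: [1.8, 3.0, 1.4]
gripper_width: 0.0107
grasp_force: 34.4
```

Emit:
play_rows(motion=[[[0,0,1,0,0,0],[0,-1,3,0,0,0],[0,-1,5,0,0,0],[0,-1,5,0,0,0]]])

```text
clock: 41.15
eef_pos: [0.4379, 0.0331, 0.0762]
ee_rot: [[0.036, 0.999, 0.001], [0.999, -0.036, 0.002], [0.002, 0.001, -1.0]]
contact_force: [1.1, 5.2, -1.0]
gripper_width: 0.0108
grasp_force: 34.0
```

Emit:
play_rows(motion=[[[0,0,2,0,0,0],[0,0,4,0,0,0],[0,0,5,0,0,0],[0,0,5,0,0,0]]])

```text
clock: 41.55
eef_pos: [0.4378, 0.0331, 0.0751]
ee_rot: [[0.035, 0.999, -0.004], [0.999, -0.035, 0.001], [0.001, -0.004, -1.0]]
contact_force: [-12.4, 5.8, 26.8]
gripper_width: 0.0104
grasp_force: 36.7
```

It hits the stop at 27 N. I'll relieve the force, release, and check.

Emit:
play_rows(motion=[[[0,0,-3,0,0,0],[0,0,-4,0,0,0]]])

```text
clock: 41.75
eef_pos: [0.4378, 0.033, 0.0755]
ee_rot: [[0.036, 0.999, 0.001], [0.999, -0.036, 0.001], [0.001, 0.001, -1.0]]
contact_force: [1.4, 6.7, -3.9]
gripper_width: 0.0109
grasp_force: 33.9
```

Emit:
play_rows(motion=[[[0,0,0,0,0,0],[0,0,0,0,0,0],[0,0,0,0,0,0],[0,0,-30,0,0,0],[0,0,-75,0,0,0],[0,0,-120,0,0,0],[0,0,-165,0,0,0],[0,0,-170,0,0,0]]], gripper=0.52)

```text
clock: 42.55
eef_pos: [0.4409, 0.0316, 0.252]
ee_rot: [[0.035, 0.999, 0.012], [0.999, -0.035, -0.003], [-0.002, 0.013, -1.0]]
contact_force: [0.3, -0.4, 0.1]
gripper_width: 0.041
grasp_force: 0.0
```

```bash
python3 - <<'E'
from h import *
s=monitor.sense(); print(s['eef_pos'],s['gripper_width'])
snap('wrist','w21'); 
for f in('w1','w21'):
    z=load(f); P=cloud(z); H=P[...,2]
    m=(H>.085)&(H<.115)&(abs(P[...,1]-.03)<.04)&(abs(P[...,0]-.438)<.012); print(f,m.sum(),np.median(P[m],0),np.percentile(H[m],95))
    hb=(abs(P[...,0]-.4618)<.012)&(abs(P[...,1]+.0909)<.012); print('btn',np.percentile(H[hb],[20,50,80]))
    m=(H>.06)&(H<.073)&(np.hypot(P[...,0]-.462,P[...,1]+.091)<.025); print(m.sum(),cv2.minEnclosingCircle(P[m][:,:2].astype(np.float32)) if m.sum() else 0)
E
```

```text
[0.44089403 0.03160105 0.25198704] 0.041043243625520656
w1 920 [0.43965308 0.0315769  0.10247675] 0.10415085461067178
btn [0.06186061 0.06638462 0.0671125 ]
325 ((0.46365854144096375, -0.09034328907728195), 0.013002031482756138)
w21 907 [0.43889304 0.03168537 0.09977407] 0.10155127546583251
btn [0.06168065 0.0662608  0.06711343]
320 ((0.46383535861968994, -0.09077002108097076), 0.013231523334980011)
```

View pics/w21.png

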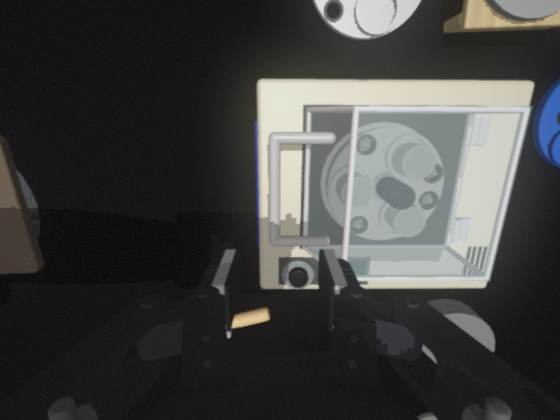

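The guard is closed: the handle top is at z 0.1015 (101 expected), with the carrier and samples visible inside. The button is at (298,275), which gives (0.4638, -0.0906). I press it now.

```bash
python3 - <<'E'
from h import *
print(go(.4637,-.0906,.08,np.radians(87.6)))
E
```

```text
(array([-121.2,   26.7,  170. ]), array([0.5, 0.1, 0.4]))
```

Emit:
play_rows(motion=[[[-40,9,0,0,0,0],[-85,19,0,0,0,0],[-121,27,20,0,0,0],[-121,27,60,0,0,0],[-121,27,100,0,0,0],[-121,27,140,0,0,0],[-121,27,160,0,0,0],[-121,27,170,0,0,0]]], gripper=1)

```text
clock: 43.4
eef_pos: [0.457, -0.0884, 0.0703]
ee_rot: [[0.036, 0.999, -0.008], [0.999, -0.036, 0.003], [0.003, -0.008, -1.0]]
contact_force: [-0.4, 0.2, 0.3]
gripper_width: 0.0002
grasp_force: 0.0
```

Emit:
play_rows(motion=[[[0,0,4,0,0,0],[0,0,8,0,0,0],[0,0,12,0,0,0],[0,0,15,0,0,0]]])

```text
clock: 43.8
eef_pos: [0.461, -0.0897, 0.061]
ee_rot: [[0.035, 0.999, 0.001], [0.999, -0.035, -0.001], [-0.001, 0.001, -1.0]]
contact_force: [-3.0, 0.2, 7.2]
gripper_width: 0.0
grasp_force: 4.0
```

Emit:
play_rows(motion=[[[0,0,2,0,0,0],[0,0,3,0,0,0],[0,0,3,0,0,0]]])

```text
clock: 44.1
eef_pos: [0.4612, -0.0898, 0.0608]
ee_rot: [[0.035, 0.999, -0.001], [0.999, -0.035, -0.0], [-0.0, -0.001, -1.0]]
contact_force: [-9.4, 2.9, 20.8]
gripper_width: -0.0001
grasp_force: 10.9
```

Emit:
play_rows(motion=[[[0,0,-10,0,0,0],[0,0,-50,0,0,0],[0,0,-95,0,0,0],[0,0,-140,0,0,0],[0,0,-180,0,0,0],[0,0,-180,0,0,0]]])

```text
clock: 44.7
eef_pos: [0.4641, -0.0909, 0.2449]
ee_rot: [[0.035, 0.999, 0.015], [0.999, -0.035, -0.006], [-0.006, 0.015, -1.0]]
contact_force: [1.0, 0.2, 0.5]
gripper_width: 0.0002
grasp_force: 0.0
```

```bash
python3 - <<'E'
from h import *
s=monitor.sense(); print(s['eef_pos']); snap('wrist','w22'); snap('scene','s22')
z=load('w22'); P=cloud(z); H=P[...,2]
m=(H>.085)&(H<.115)&(abs(P[...,1]-.03)<.04)&(abs(P[...,0]-.438)<.012); print(m.sum(),np.percentile(H[m],95) if m.sum() else 0)
c=cv2.resize(load('s22')['p'][140:360,100:500],None,fx=2,fy=2); cv2.imwrite('pics/c22.png',c[:,:,::-1])
E
```

```text
[ 0.46411606 -0.09091853  0.24490238]
1364 0.10144302811334244
```

View pics/c22.png

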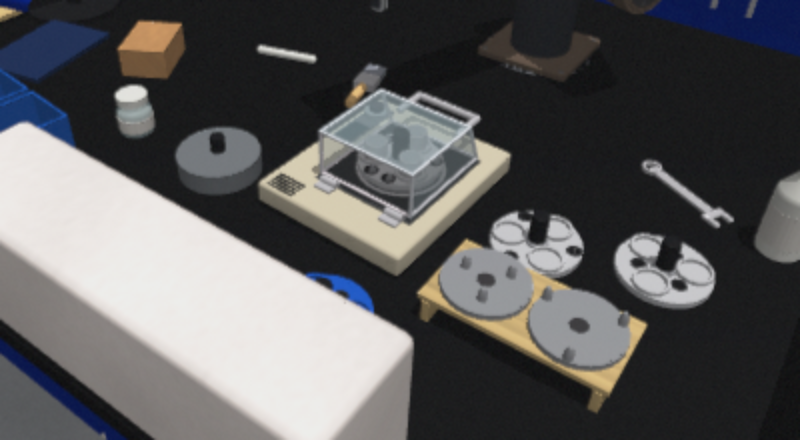

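The guard is closed over the loaded carrier, the cap lies flat on the bench at (218,160), everything else is in place, and the button bottomed out at 21 N.

```bash
python3 -c "
from station import arm
print(arm.close_job())"
```

```text
the job is handed in; nothing more can be done
None
```

I handed the job in at about 45 s of the 208 s allowed: carrier_c flat on drive_c, all three samples seated, cap flat on the bench, guard fully closed, then the start button pressed to its stop; no verdict was returned.

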